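# Empty the parts pots of their glass lamps and nest them

## Task

Clear up the repair bench: stand every glass lamp that is in one of the aluminium pots upright, still face down, in the padded wooden tray, and nest all four pots inside one another in size order, upright, in the middle of the round cork mat. The glass cracks and the thin metal dents, so hold lamps and pots with a light grip, under 40 N, and set them down softly instead of dropping or pressing them; leave the torch, the flux tin and the loose screwdriver alone.

Things in the scene. Friction and masses are not known exactly. Their poses are not given: they have to be found in the camera images.
- pot1: largest of four thin aluminium pots: 132 mm across the rim, 124 mm foot, 50 mm high, wall 3, floor 5 mm. Origin: centre of underside; z up. An upright grip lug on its rim at its own -x side: 10 mm thick (radially), 26 mm wide, from 47 to 92 mm above the underside, 67 mm from the pot's axis. Nested pots have 7 mm play; point lugs 60 degrees apart for finger room. Dents above 40 N grip
- pot1_lug (a point): point in pot1's lug to grip, 72 mm above the pot's underside and 20 mm below the lug's top; axes as the pot's (x radial through the lug's thickness)
- pot2: second largest of four thin aluminium pots: 112 mm across the rim, 104 mm foot, 50 mm high, wall 3, floor 5 mm. Origin: centre of underside; z up. An upright grip lug on its rim at its own -x side: 10 mm thick (radially), 26 mm wide, from 47 to 92 mm above the underside, 57 mm from the pot's axis. Nested pots have 7 mm play; point lugs 60 degrees apart for finger room. Dents above 40 N grip
- pot2_lug (a point): point in pot2's lug to grip, 72 mm above the pot's underside and 20 mm below the lug's top; axes as the pot's (x radial through the lug's thickness)
- pot3: second smallest of four thin aluminium pots: 92 mm across the rim, 84 mm foot, 50 mm high, wall 3, floor 5 mm. Origin: centre of underside; z up. An upright grip lug on its rim at its own -x side: 10 mm thick (radially), 26 mm wide, from 47 to 92 mm above the underside, 47 mm from the pot's axis. Nested pots have 7 mm play; point lugs 60 degrees apart for finger room. Dents above 40 N grip
- pot3_lug (a point): point in pot3's lug to grip, 72 mm above the pot's underside and 20 mm below the lug's top; axes as the pot's (x radial through the lug's thickness)
- pot4: smallest of four thin aluminium pots: 72 mm across the rim, 64 mm foot, 50 mm high, wall 3, floor 5 mm. Origin: centre of underside; z up. An upright grip lug on its rim at its own -x side: 10 mm thick (radially), 26 mm wide, from 47 to 92 mm above the underside, 37 mm from the pot's axis. Nested pots have 7 mm play; point lugs 60 degrees apart for finger room. Dents above 40 N grip
- pot4_lug (a point): point in pot4's lug to grip, 72 mm above the pot's underside and 20 mm below the lug's top; axes as the pot's (x radial through the lug's thickness)
- lamp1: glass spot lamp standing face down, at the start inside pot1 or absent (two or three of four are there). Face 50 mm across, glass tapering upwards, on top a round ceramic cap 28 mm across from 42 to 78 mm above the face (pins to 81), by which it is lifted. Origin: centre of the face, its lowest point; z up through the cap. Breaks above 40 N grip
- lamp2: glass spot lamp standing face down, at the start inside pot2 or absent (two or three of four are there). Face 50 mm across, glass tapering upwards, on top a round ceramic cap 28 mm across from 42 to 78 mm above the face (pins to 81), by which it is lifted. Origin: centre of the face, its lowest point; z up through the cap. Breaks above 40 N grip
- lamp3: glass spot lamp standing face down, at the start inside pot3 or absent (two or three of four are there). Face 50 mm across, glass tapering upwards, on top a round ceramic cap 28 mm across from 42 to 78 mm above the face (pins to 81), by which it is lifted. Origin: centre of the face, its lowest point; z up through the cap. Breaks above 40 N grip
- lamp4: glass spot lamp standing face down, at the start inside pot4 or absent (two or three of four are there). Face 50 mm across, glass tapering upwards, on top a round ceramic cap 28 mm across from 42 to 78 mm above the face (pins to 81), by which it is lifted. Origin: centre of the face, its lowest point; z up through the cap. Breaks above 40 N grip
- tray: low wooden tray, 105 x 260 mm outside (its x and y), walls 6 mm thick and 24 mm high, lined with a grey pad whose top is 10 mm above the bench; room for three lamps in a row. Fixed. Origin: centre of its underside
- mat: round cork mat, 164 mm across, 4 mm thick, fixed to the bench; origin: centre of its underside
- torch: yellow plastic torch lying on the bench, 150 mm long; not part of the job, to be left alone
- flux_tin: round steel flux tin, 68 mm across, 25 mm high; not part of the job, to be left alone
- driver: screwdriver lying on the bench, 190 mm long; not part of the job, to be left alone
There are look-alikes about, which are no part of the job. What is shaped like the pot3 but pink or purple is not meant.

How it is judged (in metres and radians):
At the end, for the whole second after the job is handed in: lamps stand face down on the tray's pad (tilt under 0.2 rad); largest pot on the mat within 30 mm of its centre; each smaller pot on the floor of the next larger (underside less than 11 mm above, axes within 15 mm); pots within 0.12 rad of upright; all at rest, released (x of lamp1 in the frame of tray between -0.045 and 0.045 m and y of lamp1 in the frame of tray between -0.122 and 0.122 m and height (world z) of each of lamp1, lamp2, lamp3, lamp4 below 0.016 m and angle between each of lamp1, lamp2, lamp3, lamp4's own z axis and vertical below 0.2 rad and linear speed of each of lamp1, lamp2, lamp3, lamp4, pot1, pot2, pot3, pot4 below 0.03 m/s and x of lamp2 in the frame of tray between -0.045 and 0.045 m and y of lamp2 in the frame of tray between -0.122 and 0.122 m and x of lamp3 in the frame of tray between -0.045 and 0.045 m and y of lamp3 in the frame of tray between -0.122 and 0.122 m and x of lamp4 in the frame of tray between -0.045 and 0.045 m and y of lamp4 in the frame of tray between -0.122 and 0.122 m and horizontal distance between pot1 and mat below 0.03 m and height (world z) of pot1 below 0.01 m and horizontal distance between pot2 and pot1 below 0.015 m and z of pot2 in the frame of pot1 below 0.011 m and horizontal distance between pot3 and pot2 below 0.015 m and z of pot3 in the frame of pot2 below 0.011 m and horizontal distance between pot4 and pot3 below 0.015 m and z of pot4 in the frame of pot3 below 0.011 m and angle between each of pot1, pot2, pot3, pot4's own z axis and vertical below 0.12 rad); the robot touches nothing.
It fails at once if a lamp or pot is gripped with more than 40 N (both fingers together 80 N) (contact force between the fingers and lamp1 above 80 N or contact force between the fingers and lamp2 above 80 N or contact force between the fingers and lamp3 above 80 N or contact force between the fingers and lamp4 above 80 N or contact force between the fingers and pot1 above 80 N or contact force between the fingers and pot2 above 80 N or contact force between the fingers and pot3 above 80 N or contact force between the fingers and pot4 above 80 N).
It fails at once if a lamp is pressed hard onto the tray (over 20 N) (contact force between any of lamp1, lamp2, lamp3, lamp4 and tray above 20 N).
It fails at once if a pot is pressed hard onto the mat or into the nest (over 30 N on the mat) (contact force between any of pot1, pot2, pot3, pot4 and mat above 30 N).
It fails at once if a lamp or pot is let fall from more than about 12 mm ((contact force between the fingers and lamp1 below 0.3 N and linear speed of lamp1 above 0.45 m/s and height (world z) of lamp1 above 0.012 m) or (contact force between the fingers and lamp2 below 0.3 N and linear speed of lamp2 above 0.45 m/s and height (world z) of lamp2 above 0.012 m) or (contact force between the fingers and lamp3 below 0.3 N and linear speed of lamp3 above 0.45 m/s and height (world z) of lamp3 above 0.012 m) or (contact force between the fingers and lamp4 below 0.3 N and linear speed of lamp4 above 0.45 m/s and height (world z) of lamp4 above 0.012 m) or (contact force between the fingers and pot1 below 0.3 N and linear speed of pot1 above 0.5 m/s and height (world z) of pot1 above 0.01 m) or (contact force between the fingers and pot2 below 0.3 N and linear speed of pot2 above 0.5 m/s and height (world z) of pot2 above 0.015 m) or (contact force between the fingers and pot3 below 0.3 N and linear speed of pot3 above 0.5 m/s and height (world z) of pot3 above 0.02 m) or (contact force between the fingers and pot4 below 0.3 N and linear speed of pot4 above 0.5 m/s and height (world z) of pot4 above 0.025 m)).
It fails at once if the torch, flux tin or loose screwdriver is shifted by more than 40 mm (distance of any of torch, flux_tin, driver from where it was at the start of the episode above 0.04 m).
Of lamp1, lamp2, lamp3, lamp4 only 2 to 3 are there at a start; the rules pass over those that are not, and their reading is None.
At some moment in a run one of pot2, pot3, pot4 may be knocked a few centimetres aside while the robot is not near it.
It also fails if it takes over 210 s, if anything falls off the work surface, if the arm or the gripper's body presses on something with over 40 N, if the wrist force passes 120 N, or if a joint passes its speed limit or range.

## Robot

A 6-joint arm with a two-finger parallel gripper is mounted at the origin on the work surface. World frame = base frame: x ahead of the robot, y to its left, z up, the work surface at z = 0. Lengths are in m, angles in degrees, forces in N, time in s.
With the tool pointing down it reaches from about 0.275 to 0.85 m from the base axis. Payload 19 kg.
Tool frame: the origin (TCP) lies at the very end of the fingers, on their centre line; the grasp point (between the pads) lies 19 mm behind it; z points along the fingers, y is the line along which they close (so a half turn about z gives the same grasp; the last joint's range is limited). The gripper opens to 85 mm and grips with 20 to 120 N. Pads are 22 mm wide; open, the fingers measure 114 mm over their backs; the gripper's body (76 mm by 85 mm) begins 54 mm behind the grasp point. The pads swing forward as they close: fully open they stand 13 mm farther back than shut.
Start: joints at [-74.026, 8.623, 82.357, -0, 89.026, -7.678], TCP at [0.231, -0.527, 0.199] pointing down, gripper open.
Joint ranges: [-160.23, 160.23], [-39.13, 120.54], [6.94, 153.29], [-79.49, 259.48], [9.18, 160.14], [-161.06, 161.06]. Speed limits (degrees/s): [108.29, 108.29, 127.2, 172.46, 172.46, 172.46].

## Interface

Orientations are given as a 3x3 rotation matrix whose columns are the frame's x, y, z axes.
In Python, from cell import * gives the robot as it stands.
- The arm moves only by the tool apply_moves, never from a script. Its argument "steps" is a list of rows, each an object with "turn": the turn, a rotation vector about the tool's x, y, z in units of 60 degrees (1.0 is 60 degrees), a list of three; "slide": the shift along the tool's x, y, z in units of 2.5 cm (1.0 is 2.5 cm), a list of three; "grip": the opening, from 0 (shut) to 1 (fully open). In form: [{"turn": [rx, ry, rz], "slide": [x, y, z], "grip": grip}, ...]. A call has 1 to 10 rows; each row shifts and turns the commanded pose from where the row before left it, along the tool's axes as they then stand; what a row does not reach is not made up. A row lasts 1/10 s, in which the tool goes at most 50 mm and 8.59 degrees, less where a joint would pass 70% of its speed; a pose out of reach is approached as far as the arm can. A call with a number of a shift or a turn outside -1 to 1 is refused whole. A call with a gripper value outside its range is refused whole. The fingers move at their own pace and stop on an object; "force" is the grip in N (left out, the last holds). Time passes only in rows, so rows that do not move let the fingers close. It gives the time, the measured TCP pose, the force, the opening and the grip force at its end, in the units of the state.
- get_obs(): the state, without advancing time (a new reading comes with each control period).
- capture(name): name is "side" or "top" or "wrist"; returns a dict with "img" (420x560x3 uint8, blue, green, red), "intrinsics" (3x3 intrinsics, pixels), "k1" (the pictures are not rectified: a ray, as slopes to the right and down, at radius r is drawn at 1 + k1 r^2 times it, then the intrinsics apply), "R" (3x3) and "t" (3): a world point X has camera coordinates R X + t; the wrist camera has in their place "mount" (4x4, takes a point from camera to tool coordinates, whose origin is the TCP and whose axes are the flange's). Camera axes: x right, y down, z forward; pixel columns grow to the right and rows downward; lengths in m; the calibration is good to about 2 mm. A picture is of the moment at which its call begins: read the wrist's pose just before it. There is no depth.
- job_done(): hands the job in; it is judged then, once.
The state is a dict: "time": time; "joints": joint angles; "dq": joint speeds; "effort": joint torques, N m; "ee_pos": TCP position; "tool_rot": TCP orientation; "wrist_force": force on the tool from outside, world axes, zero at the start; "torque": the same for the moment, N m; "finger_gap": finger opening in m; "gripper_force": force on a finger pad.
Only numpy, scipy, OpenCV 4.12 (cv2) and the standard library are available. Lean on these libraries where they do the work, as an engineer would, in place of code of your own. Each camera call takes 0.05 s, during which the arm holds its last target. There are 200 camera calls.

## Working session

There is one attempt and no reset: what is moved stays moved. The work goes in short steps, Python scripts to look and compute and a tool call to move; the robot and the scene stay as the last step left them, time stands still between calls to the robot, and variables do not carry over. Pictures are saved under pics/ and viewed, at most 14 in all, crops included, and the job is handed in when it is done.

Besides the shell and the picture viewer there is one more tool, called in YAML: its name, and indented under it one key for each argument. apply_moves: Moves the arm, as the interface text tells. Shifts and turns lie within -1 to 1; 1 stands for 2.5 cm of shift or 60 degrees of turn. Its arguments: {"type":"object","properties":{"steps":{"type":"array","items":{"type":"object","properties":{"turn":{"type":"array","items":{"type":"number"}},"slide":{"type":"array","items":{"type":"number"}},"grip":{"type":"number"}}}},"force":{"type":"number"}},"required":["steps"]}

```bash
ls; mkdir -p pics
python3 - <<'E'
from cell import *
import cv2
print(get_obs())
for n in ["top","side","wrist"]:
    c=capture(n); cv2.imwrite(f"pics/{n}0.png",c["img"])
    print({k:v for k,v in c.items() if k!="img"})
E
```

```text
pics
{'time': 0.0, 'joints': array([-7.40264443e+01,  8.65121986e+00,  8.23925788e+01,  1.02223582e-03,
        8.90265069e+01, -7.67748718e+00]), 'dq': array([ 0.0990429 ,  0.01776815,  0.00540057,  0.02501334,  0.0074228 ,
       -0.05860849]), 'effort': array([-3.03372573e-03, -7.13056684e+01, -5.70886087e+01, -5.69245822e-04,
        8.70478805e-03, -2.31303591e-05]), 'ee_pos': array([ 0.23058031, -0.52643293,  0.19877652]), 'tool_rot': array([[ 9.16005864e-01,  4.01164747e-01, -3.20530375e-04],
       [ 4.01164834e-01, -9.16005116e-01,  1.18459530e-03],
       [ 1.81610411e-04, -1.21368176e-03, -9.99999247e-01]]), 'wrist_force': array([-0.22935323, -0.33289633,  0.57533947]), 'torque': array([0.02015794, 0.01057193, 0.00757664]), 'gripper_force': 0.0, 'finger_gap': 0.08564758928895669}
{'intrinsics': array([[417.63134981,   0.        , 283.16451717],
       [  0.        , 417.63134981, 208.17440476],
       [  0.        ,   0.        ,   1.        ]]), 'k1': -0.03168682057997891, 'R': array([[ 0.02110523, -0.99972312,  0.01040473],
       [-0.99765554, -0.02173694, -0.06489168],
[... 350 characters left out ...]
8],
       [-0.09167536,  0.63997105, -0.76291066],
       [ 0.12129845, -0.75325484, -0.64644708]]), 't': array([0.55287819, 0.10991841, 1.008624  ])}
{'intrinsics': array([[319.56624213,   0.        , 283.22384447],
       [  0.        , 319.56624213, 208.28848252],
       [  0.        ,   0.        ,   1.        ]]), 'k1': -0.05323956590472731, 'mount': array([[-7.00077937e-06, -9.51269781e-01, -3.08359861e-01,
         7.82028013e-02],
       [ 9.99999960e-01,  8.02037309e-05, -2.70126482e-04,
        -7.45156370e-05],
       [ 2.81694771e-04, -3.08359851e-01,  9.51269743e-01,
        -1.73414620e-01],
       [ 0.00000000e+00,  0.00000000e+00,  0.00000000e+00,
         1.00000000e+00]])}
```

View pics/top0.png

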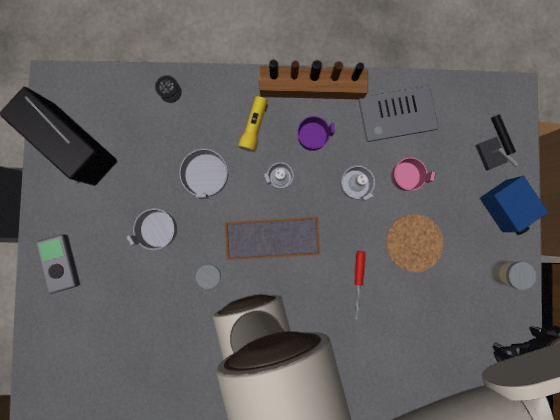

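View pics/side0.png

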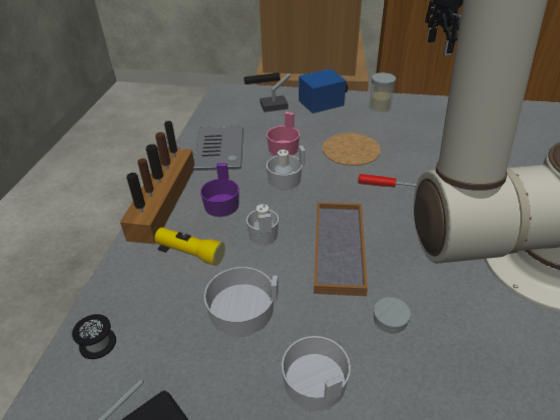

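Top view: four silver pots at px (204,173), (154,230), (358,182) and (279,175). The last two hold lamps. The purple (314,133) and pink (410,174) cups are look-alikes. Tray is at (272,239), cork mat at (415,243). The side view agrees: pot3 and pot4 hold lamps, and pots 1 and 2 are empty. I'll confirm this with one enlarged crop and measure.

```bash
cat > h.py <<'E'
import numpy as np, cv2
from cell import *
def cam(name):
    o=get_obs() if name=="wrist" else None
    c=capture(name)
    if name=="wrist":
        T=np.eye(4);T[:3,:3]=o["tool_rot"];T[:3,3]=o["ee_pos"]
        M=np.linalg.inv(T@c["mount"]);c["R"],c["t"]=M[:3,:3],M[:3,3]
    return c
def rays(c,px):
    K=c["intrinsics"];d=(np.atleast_2d(px).astype(float)-K[:2,2])/np.array([K[0,0],K[1,1]])
    s=d.copy()
    for _ in range(20): s=d/(1+c["k1"]*(s**2).sum(1,keepdims=True))
    v=np.c_[s,np.ones(len(s))]@c["R"]
    return -c["R"].T@c["t"],v/np.linalg.norm(v,axis=1,keepdims=True)
def plane(c,px,z):
    o,v=rays(c,px);return o+v*((z-o[2])/v[:,2])[:,None]
def proj(c,X):
    p=np.atleast_2d(X)@c["R"].T+c["t"];s=p[:,:2]/p[:,2:]
    s=s*(1+c["k1"]*(s**2).sum(1,keepdims=True));K=c["intrinsics"]
    return s*[K[0,0],K[1,1]]+K[:2,2]
def tri(obs): # [(cam,px),...] -> point, residual
    A=np.zeros((3,3));b=np.zeros(3);L=[]
    for c,p in obs:
        o,v=rays(c,p);P=np.eye(3)-np.outer(v[0],v[0]);A+=P;b+=P@o;L.append((P,o))
    x=np.linalg.solve(A,b);return x,max(np.linalg.norm(P@(x-o)) for P,o in L)
E
cat > m1.py <<'E'
from h import *
c=cam("top");g=cv2.cvtColor(c["img"],cv2.COLOR_BGR2HSV)
print("bench",np.median(g[280:400,60:200].reshape(-1,3),0))
m=((g[...,2]>105)&(g[...,1]<60)).astype(np.uint8)
n,l,s,ce=cv2.connectedComponentsWithStats(m)
for i in range(1,n):
    if s[i,4]>150 and s[i,1]<260 and 100<s[i,0]<400: print(s[i],ce[i].round(1),plane(c,ce[i],.05).round(3))
k=((g[...,0]>5)&(g[...,0]<22)&(g[...,1]>90)&(g[...,2]>80)).astype(np.uint8)
n,l,s,ce=cv2.connectedComponentsWithStats(k)
for i in range(1,n):
    if s[i,4]>200:print("brown",s[i],ce[i].round(1),plane(c,ce[i],.004).round(3))
t=[]
for u,v in [(204,173),(154,230),(358,182),(279,175)]:
    t.append(cv2.resize(c["img"][v-36:v+36,u-48:u+48],None,fx=4,fy=4,interpolation=cv2.INTER_CUBIC))
cv2.imwrite("pics/crop1.png",np.vstack([np.hstack(t[:2]),np.hstack(t[2:])]))
E
python3 m1.py
```

```text
bench [120.   8. 100.]
[364 116  26  23 208] [374.7 129. ] [[ 0.749 -0.253  0.05 ]]
[ 179  147   50   52 1581] [204.7 173.4] [[0.615 0.213 0.05 ]]
[263 161  31  27 504] [279.2 175.5] [[0.614 0.009 0.05 ]]
[341 164  35  36 787] [357.1 183.1] [[ 0.598 -0.205  0.05 ]]
[ 133  208   41   43 1101] [156.  228.8] [[0.461 0.34  0.05 ]]
brown [ 260   66  108   27 2056] [313.1  80.6] [[ 0.9   -0.083  0.004]]
brown [539 121  21  16 219] [547.1 127.6] [[ 0.78  -0.772  0.004]]
brown [ 386  215   57   57 2546] [414.4 242.8] [[ 0.437 -0.378  0.004]]
brown [225 217  95  43 514] [271.8 238.1] [[0.442 0.026 0.004]]
```

View pics/crop1.png

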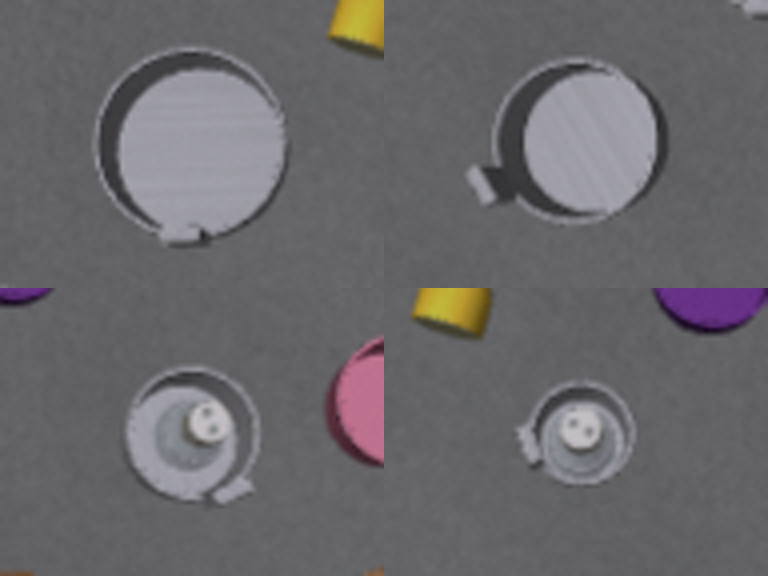

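The crop confirms: the silver ones are pot1 (rim 48 px), pot2 (43 px), pot3 (33 px, lamp cap at px (362,180)) and pot4 (26 px, lamp cap at px (280,174)). Pots 1 and 2 are empty, so only lamp3 and lamp4 are present. The purple and pink cups are not the ones meant. Next, triangulate caps, lug tops and the tray.

```bash
cat > m2.py <<'E'
from h import *
T=cam("top");S=cam("side")
def blob(c,x0,y0,r,th):
    g=cv2.cvtColor(c["img"],cv2.COLOR_BGR2HSV)[y0-r:y0+r+1,x0-r:x0+r+1]
    m=((g[...,2]>th)&(g[...,1]<70)).astype(np.uint8);n,l,s,ce=cv2.connectedComponentsWithStats(m)
    if n<2:return None
    i=1+np.argmax(s[1:,4]);return ce[i]+[x0-r,y0-r],s[i]
print("caps top",blob(T,362,180,9,190),blob(T,280,174,9,190))
print("caps side",blob(S,283,154,10,190),blob(S,262,210,10,190))
for nm,(a,b) in {"lug1":((201.5,195.5),(276,279)),"lug2":((130,240),(333,382)),"lug3":((368,197),(302,148)),"lug4":((267,178),(265,216)),"cap3":((362.5,180),(283,153)),"cap4":((279.8,173.8),(262,208))}.items():
    print(nm,*tri([(T,a),(S,b)]))
t=[]
for u,v in [(262,220),(288,165),(245,300),(318,375)]:
    t.append(cv2.resize(S["img"][v-36:v+36,u-48:u+48],None,fx=4,fy=4,interpolation=cv2.INTER_CUBIC))
cv2.imwrite("pics/crop2.png",np.vstack([np.hstack(t[:2]),np.hstack(t[2:])]))
E
python3 m2.py
```

```text
caps top (array([359.42857143, 179.21428571]), array([ 5,  5,  4,  7, 14], dtype=int32)) (array([279.2962963 , 173.62962963]), array([ 5,  5,  8,  8, 27], dtype=int32))
caps side None None
lug1 [0.54929213 0.21144073 0.09039147] 0.0011763333331936921
lug2 [0.43002187 0.39552632 0.08773042] 0.00023398387022586717
lug3 [ 0.5571957  -0.22689635  0.08811659] 0.0007896840551349306
lug4 [0.60103237 0.04085409 0.08757884] 0.00013849714519297552
cap3 [ 0.60356879 -0.21408305  0.07729919] 0.000802653646559033
cap4 [0.6142399  0.00732339 0.07992934] 0.0002737138523612575
```

View pics/crop2.png

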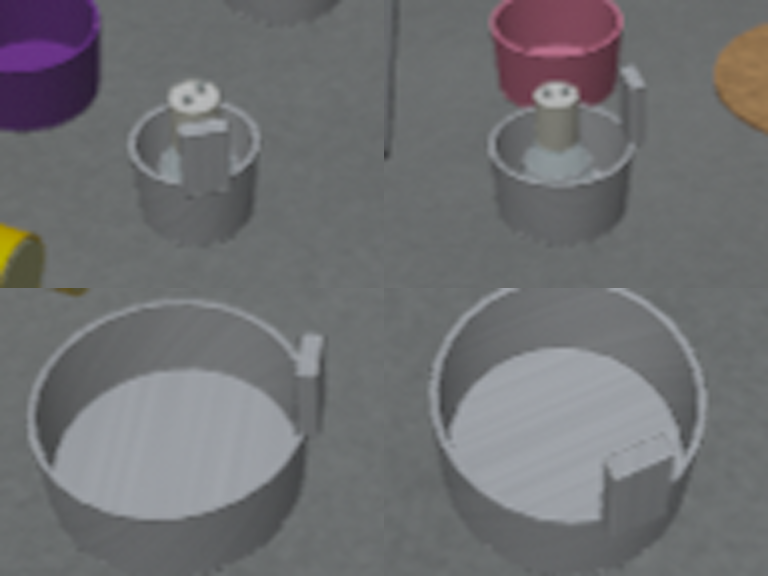

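The crop shows caps at side px (262.5,208) and (283,153). Lug tops are at (275,277), (334,381), (302,148) and (265,216), with heights matching the text to within a few mm. Next, a move planner, then a hover over lamp4.

```bash
cat > plan.py <<'E'
import sys
from h import *
def plan(p,head=None,mx=0.95):
    """turn in place first, then slide; p=(x,y,z) TCP target, head=tool x heading deg"""
    o=get_obs();R=o["tool_rot"];h=np.degrees(np.arctan2(R[1,0],R[0,0]))
    if head is None: head=h
    d=(head-h+180)%360-180
    a=np.radians(head);R2=np.array([[np.cos(a),np.sin(a),0],[np.sin(a),-np.cos(a),0],[0,0,-1]])
    # turn that takes R to R2 in the tool frame
    rv=cv2.Rodrigues(R.T@R2)[0].ravel()/np.radians(60)
    n=int(np.ceil(np.linalg.norm(rv)*60/8.4))
    print("heading %.1f->%.1f j6 %.0f turn total %s, %d rows of %s"%(h,head,o["joints"][5]-d,rv.round(3),n,(rv/max(n,1)).round(3)))
    s=R2.T@(np.array(p)-o["ee_pos"])/.025;m=int(np.ceil(max(abs(s).max(),1e-6)/mx))
    print("slide total",s.round(2),m,"rows of",(s/m).round(3))
if __name__=="__main__":
    v=[float(x) for x in sys.argv[1:]]
    plan(v[:3],v[3] if len(v)>3 else None)
E
python3 plan.py .614 .008 .17 111.7
```

```text
heading 23.7->111.7 j6 -96 turn total [-0.    -0.    -1.467], 11 rows of [-0.    -0.    -0.133]
slide total [14.2  22.16  1.17] 24 rows of [0.592 0.923 0.049]
```

apply_moves:
  steps:
    - {"turn": [0,0,-0.14],"grip": 0.7}
    - {"turn": [0,0,-0.14],"grip": 0.7}
    - {"turn": [0,0,-0.14],"grip": 0.7}
    - {"turn": [0,0,-0.14],"grip": 0.7}
    - {"turn": [0,0,-0.14],"grip": 0.7}
    - {"turn": [0,0,-0.14],"grip": 0.7}
    - {"turn": [0,0,-0.14],"grip": 0.7}
    - {"turn": [0,0,-0.14],"grip": 0.7}
    - {"turn": [0,0,-0.14],"grip": 0.7}
    - {"turn": [0,0,-0.14],"grip": 0.7}
  force: 25

```text
invalid input at $.steps[0]: expected keys turn, slide, grip
```

apply_moves:
  steps:
    - {"turn": [0,0,-0.067],"slide": [0.59,0.92,0],"grip": 0.7}
    - {"slide": [0.59,0.92,0],"grip": 0.7}
    - {"slide": [0.59,0.92,0],"grip": 0.7}
    - {"slide": [0.59,0.92,0],"grip": 0.7}
    - {"slide": [0.59,0.92,0],"grip": 0.7}
    - {"slide": [0.59,0.92,0],"grip": 0.7}
    - {"slide": [0.59,0.92,0],"grip": 0.7}
    - {"slide": [0.59,0.92,0],"grip": 0.7}
    - {"slide": [0.59,0.92,0],"grip": 0.7}
    - {"slide": [0.59,0.92,0],"grip": 0.7}

```text
invalid input at $.steps[1]: expected keys turn, slide, grip
```

apply_moves:
  steps:
    - {"slide": [0.59,0.92,0],"grip": 0.7}
    - {"slide": [0.59,0.92,0],"grip": 0.7}
    - {"slide": [0.59,0.92,0],"grip": 0.7}
    - {"slide": [0.59,0.92,0],"grip": 0.7}
    - {"slide": [0.59,0.92,0],"grip": 0.7}
    - {"slide": [0.59,0.92,0],"grip": 0.7}
    - {"slide": [0.59,0.92,0],"grip": 0.7}
    - {"slide": [0.59,0.92,0],"grip": 0.7}
    - {"slide": [0.59,0.92,0],"grip": 0.7}
    - {"slide": [0.59,0.92,0],"grip": 0.7}

```text
invalid input at $.steps[0]: expected keys turn, slide, grip
```

apply_moves:
  steps:
    - {"slide": [0.59,0.92,0.3],"grip": 0.7}
    - {"slide": [0.59,0.92,0.3],"grip": 0.7}
    - {"slide": [0.59,0.92,0.3],"grip": 0.7}
    - {"slide": [0.59,0.92,0.3],"grip": 0.7}
    - {"grip": 0.7}
    - {"grip": 0.7}

```text
invalid input at $.steps[0]: expected keys turn, slide, grip
```

Run:
```python
from h import *
o=get_obs();print(o["time"],o["ee_pos"].round(4),o["joints"].round(1))
c=cam("wrist");cv2.imwrite("pics/w1.png",c["img"]);np.savez("w1.npz",**c)
print(proj(c,[[.614,.008,.083],[.601,.041,.092]]).round(0))
```

```text
0.3 [ 0.2306 -0.5266  0.1992] [-74.    8.6  82.4  -0.   89.   -7.7]
[[ 640.  795.]
 [1031. 1320.]]
```

View pics/w1.png

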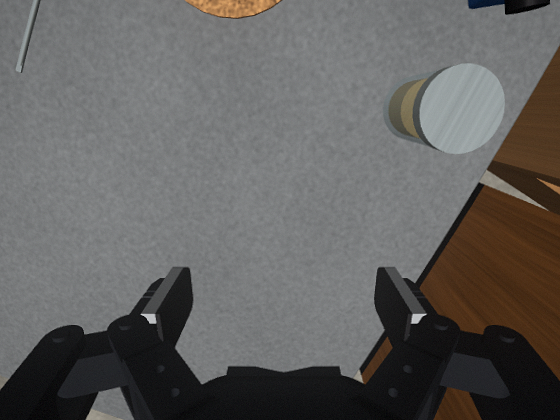

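The wrist picture shows only the bench at the start pose: fingers at rows 265–330, mat edge at the top, jar at (455,105). The moves were refused because every row needs all the keys, so I'm resending them.

apply_moves:
  steps:
    - {"turn": [0,0,-0.14],"slide": [0,0,0],"grip": 0.7}
    - {"turn": [0,0,-0.14],"slide": [0,0,0],"grip": 0.7}
    - {"turn": [0,0,-0.14],"slide": [0,0,0],"grip": 0.7}
    - {"turn": [0,0,-0.14],"slide": [0,0,0],"grip": 0.7}
    - {"turn": [0,0,-0.14],"slide": [0,0,0],"grip": 0.7}
    - {"turn": [0,0,-0.14],"slide": [0,0,0],"grip": 0.7}
    - {"turn": [0,0,-0.14],"slide": [0,0,0],"grip": 0.7}
    - {"turn": [0,0,-0.14],"slide": [0,0,0],"grip": 0.7}
    - {"turn": [0,0,-0.14],"slide": [0,0,0],"grip": 0.7}
    - {"turn": [0,0,-0.14],"slide": [0,0,0],"grip": 0.7}
  force: 25

```text
time: 1.35
ee_pos: [0.2307, -0.5266, 0.1993]
tool_rot: [[-0.309, 0.951, -0.0], [0.951, 0.309, 0.0], [0.0, 0.0, -1.0]]
wrist_force: [-0.1, -0.6, -0.7]
finger_gap: 0.0595
gripper_force: 0.0
```

apply_moves:
  steps:
    - {"turn": [0,0,-0.067],"slide": [0.59,0.92,0],"grip": 0.7}
    - {"turn": [0,0,0],"slide": [0.59,0.92,0],"grip": 0.7}
    - {"turn": [0,0,0],"slide": [0.59,0.92,0],"grip": 0.7}
    - {"turn": [0,0,0],"slide": [0.59,0.92,0],"grip": 0.7}
    - {"turn": [0,0,0],"slide": [0.59,0.92,0],"grip": 0.7}
    - {"turn": [0,0,0],"slide": [0.59,0.92,0],"grip": 0.7}
    - {"turn": [0,0,0],"slide": [0.59,0.92,0],"grip": 0.7}
    - {"turn": [0,0,0],"slide": [0.59,0.92,0],"grip": 0.7}
    - {"turn": [0,0,0],"slide": [0.59,0.92,0],"grip": 0.7}
    - {"turn": [0,0,0],"slide": [0.59,0.92,0],"grip": 0.7}

```text
time: 2.35
ee_pos: [0.392, -0.3049, 0.1995]
tool_rot: [[-0.369, 0.929, 0.0], [0.929, 0.369, -0.0], [-0.0, 0.0, -1.0]]
wrist_force: [0.3, -0.6, 0.1]
finger_gap: 0.0595
gripper_force: 0.0
```

apply_moves:
  steps:
    - {"turn": [0,0,0],"slide": [0.59,0.92,0],"grip": 0.7}
    - {"turn": [0,0,0],"slide": [0.59,0.92,0],"grip": 0.7}
    - {"turn": [0,0,0],"slide": [0.59,0.92,0],"grip": 0.7}
    - {"turn": [0,0,0],"slide": [0.59,0.92,0],"grip": 0.7}
    - {"turn": [0,0,0],"slide": [0.59,0.92,0],"grip": 0.7}
    - {"turn": [0,0,0],"slide": [0.59,0.92,0],"grip": 0.7}
    - {"turn": [0,0,0],"slide": [0.59,0.92,0],"grip": 0.7}
    - {"turn": [0,0,0],"slide": [0.59,0.92,0],"grip": 0.7}
    - {"turn": [0,0,0],"slide": [0.59,0.92,0],"grip": 0.7}
    - {"turn": [0,0,0],"slide": [0.59,0.92,0],"grip": 0.7}

```text
time: 3.35
ee_pos: [0.5513, -0.0828, 0.1994]
tool_rot: [[-0.369, 0.929, 0.0], [0.929, 0.369, 0.0], [0.0, 0.0, -1.0]]
wrist_force: [0.2, -0.4, -0.1]
finger_gap: 0.0597
gripper_force: 0.0
```

apply_moves:
  steps:
    - {"turn": [0,0,0],"slide": [0.59,0.92,0.3],"grip": 0.7}
    - {"turn": [0,0,0],"slide": [0.59,0.92,0.3],"grip": 0.7}
    - {"turn": [0,0,0],"slide": [0.59,0.92,0.3],"grip": 0.7}
    - {"turn": [0,0,0],"slide": [0.59,0.92,0.3],"grip": 0.7}
    - {"turn": [0,0,0],"slide": [0,0,0],"grip": 0.7}
    - {"turn": [0,0,0],"slide": [0,0,0],"grip": 0.7}

```text
time: 3.95
ee_pos: [0.6143, 0.0053, 0.169]
tool_rot: [[-0.37, 0.929, -0.001], [0.929, 0.37, 0.0], [0.0, -0.001, -1.0]]
wrist_force: [-0.3, -0.1, 1.0]
finger_gap: 0.0597
gripper_force: 0.0
```

Run:
```python
from h import *
o=get_obs();print(o["time"],o["ee_pos"].round(4),o["joints"].round(1),o["finger_gap"])
c=cam("wrist");cv2.imwrite("pics/w2.png",c["img"]);np.savez("w2.npz",**c)
print(proj(c,[[.614,.008,.083],[.601,.041,.092]]).round(0))
```

```text
3.95 [0.6143 0.0053 0.169 ] [ -6.7  14.   79.5  -0.   86.6 -28.4] 0.05974962760651402
[[285. 200.]
 [285. 160.]]
```

View pics/w2.png

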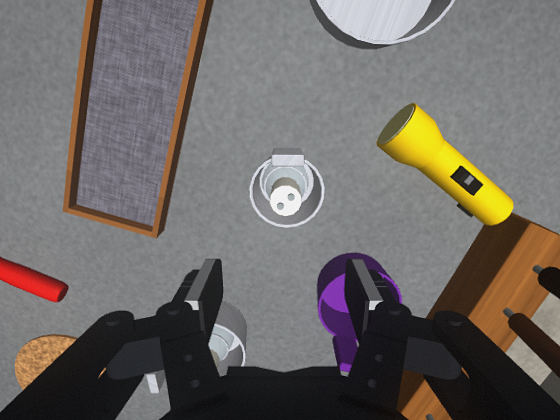

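Lamp4's cap is at px (286,199) and pot4's lug top at (287,157), 1–3 px from prediction. I'll triangulate with all three cameras.

```bash
cat >> h.py <<'E'
def blob(c,x0,y0,r,th,smax=70):
    g=cv2.cvtColor(c["img"],cv2.COLOR_BGR2HSV)[y0-r:y0+r+1,x0-r:x0+r+1]
    m=((g[...,2]>th)&(g[...,1]<smax)).astype(np.uint8);n,l,s,ce=cv2.connectedComponentsWithStats(m)
    i=1+np.argmax(s[1:,4]);return ce[i]+[x0-r,y0-r],s[i]
E
python3 - <<'E'
from h import *
w=dict(np.load("w2.npz"));T=cam("top");S=cam("side")
g=w["img"]
print(blob(w,286,199,22,200),g[199,286],g[157,287],g[190,262],g[140,240])
print(blob(w,287,157,16,185))
p,_=blob(w,286,199,22,200)
print("cap4",tri([(w,p),(T,(279.8,173.8)),(S,(262.5,208))]),plane(w,p,.083))
print("lug4",tri([(w,(287,157)),(T,(267,178)),(S,(264.75,216))]),plane(w,(287,157),.092))
# tray: inside corners seen: bottom wall inner/outer
for q in [(64,210),(157,237)]: print("tray corner",plane(w,q,.024).round(4))
E
```

```text
(array([286.25189873, 198.46582278]), array([  0,   0,  45,  39, 790], dtype=int32)) [243 242 243] [218 209 206] [231 222 220] [133 131 129]
(array([287.5862069, 160.       ]), array([  1,  14,  32,  11, 348], dtype=int32))
cap4 (array([0.6140248 , 0.00785879, 0.08013519]), np.float64(0.0011533383733004561)) [[0.61444503 0.00950922 0.083     ]]
lug4 (array([0.6013372 , 0.04179233, 0.08797493]), np.float64(0.001171753469831879)) [[0.6013551  0.04349677 0.092     ]]
tray corner [[ 0.4032 -0.1068  0.024 ]]
tray corner [[ 0.5067 -0.0987  0.024 ]]
```

apply_moves:
  steps:
    - {"turn": [0,0,0],"slide": [0.12,0.05,0.8],"grip": 0.7}
    - {"turn": [0,0,0],"slide": [0,0,0.8],"grip": 0.7}
    - {"turn": [0,0,0],"slide": [0,0,0.8],"grip": 0.7}
    - {"turn": [0,0,0],"slide": [0,0,0.8],"grip": 0.7}
    - {"turn": [0,0,0],"slide": [0,0,0.7],"grip": 0.7}
    - {"turn": [0,0,0],"slide": [0,0,0.6],"grip": 0.7}
    - {"turn": [0,0,0],"slide": [0,0,0],"grip": 0.7}
    - {"turn": [0,0,0],"slide": [0,0,0],"grip": 0.7}

```text
time: 4.9
ee_pos: [0.6146, 0.0079, 0.0575]
tool_rot: [[-0.369, 0.929, 0.0], [0.929, 0.369, 0.0], [-0.0, 0.0, -1.0]]
wrist_force: [-0.8, -0.2, 0.9]
finger_gap: 0.0597
gripper_force: 0.0
```

apply_moves:
  steps:
    - {"turn": [0,0,0],"slide": [0,0,0],"grip": 0.5}
    - {"turn": [0,0,0],"slide": [0,0,0],"grip": 0.4}
    - {"turn": [0,0,0],"slide": [0,0,0],"grip": 0.3}
    - {"turn": [0,0,0],"slide": [0,0,0],"grip": 0.2}
    - {"turn": [0,0,0],"slide": [0,0,0],"grip": 0.2}
    - {"turn": [0,0,0],"slide": [0,0,0],"grip": 0.2}
    - {"turn": [0,0,0],"slide": [0,0,0],"grip": 0.2}
    - {"turn": [0,0,0],"slide": [0,0,0],"grip": 0.2}
  force: 25

```text
time: 5.7
ee_pos: [0.6145, 0.0082, 0.0569]
tool_rot: [[-0.369, 0.929, -0.0], [0.929, 0.369, 0.0], [0.0, 0.0, -1.0]]
wrist_force: [-0.0, 0.4, -0.2]
finger_gap: 0.0172
gripper_force: 0.0
```

The fingers closed to 17 mm with no force, so they missed the 28 mm cap. I'll look before doing anything else.

Run:
```python
from h import *
c=cam("wrist");s=cam("side");t=cam("top")
a=cv2.resize(c["img"],(400,300));b=cv2.resize(s["img"][160:280,190:350],(400,300));d=cv2.resize(t["img"][120:240,200:360],(400,300))
cv2.imwrite("pics/x3.png",np.vstack([np.hstack([a,b]),np.hstack([d,d*0])]))
print(get_obs()["finger_gap"],get_obs()["gripper_force"])
```

```text
0.017056157744104582 0.0
```

View pics/x3.png

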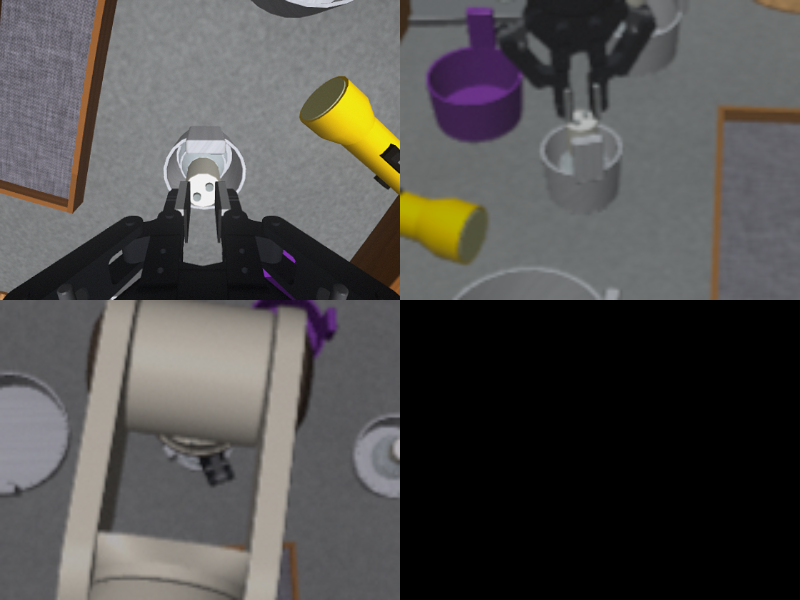

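Run:
```python
from h import *
c=cam("wrist");s=cam("side");o=get_obs()
print(proj(s,[o["ee_pos"],o["ee_pos"]+[0,0,.019],o["ee_pos"]+[0,0,.04]]).round(1),proj(c,[o["ee_pos"],o["ee_pos"]+[0,0,.019],o["ee_pos"]+[0,0,.04]]).round(1))
a=cv2.resize(c["img"][190:310,230:340],(550,600),interpolation=cv2.INTER_CUBIC);b=cv2.resize(s["img"][180:240,250:275],(250,600),interpolation=cv2.INTER_CUBIC)
cv2.imwrite("pics/x4.png",np.hstack([a,b]))
```

```text
[[262.4 216.3]
 [262.  209.7]
 [261.6 202.2]] [[284.5 245. ]
 [284.6 259.7]
 [284.7 280. ]]
```

View pics/x4.png

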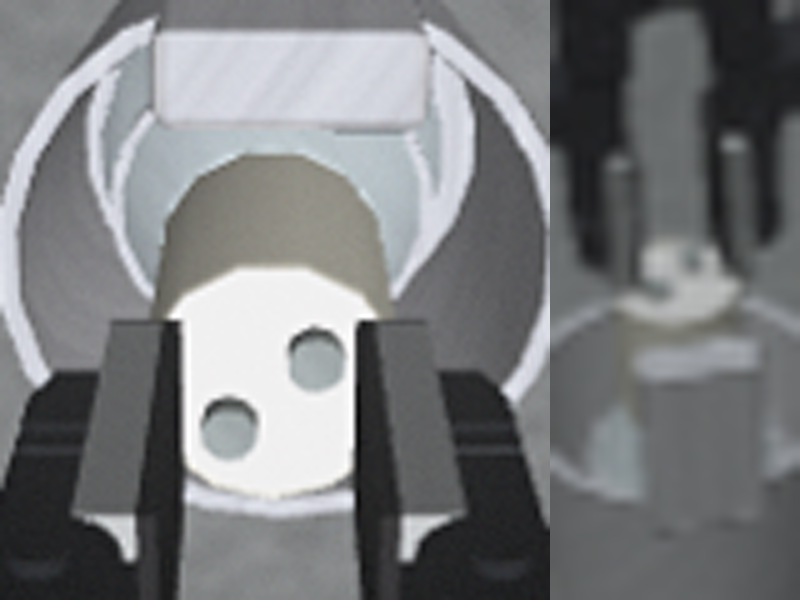

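The enlarged crop shows the finger ends above the cap's top. In the side view they end at row 208.5, while the reported TCP projects to row 216, so the real tips stand about 22–25 mm behind the reported TCP. I'll reopen, go about 22 mm lower in small steps, and watch the wrist force.

apply_moves:
  steps:
    - {"turn": [0,0,0],"slide": [0,0,0],"grip": 0.55}
    - {"turn": [0,0,0],"slide": [0,0,0],"grip": 0.55}
    - {"turn": [0,0,0],"slide": [0,0,0],"grip": 0.55}
    - {"turn": [0,0,0],"slide": [0,0,0],"grip": 0.55}
    - {"turn": [0,0,0],"slide": [0,0,0.15],"grip": 0.55}
    - {"turn": [0,0,0],"slide": [0,0,0.15],"grip": 0.55}
    - {"turn": [0,0,0],"slide": [0,0,0.15],"grip": 0.55}
    - {"turn": [0,0,0],"slide": [0,0,0],"grip": 0.55}

```text
time: 6.75
ee_pos: [0.6141, 0.0083, 0.0448]
tool_rot: [[-0.369, 0.929, -0.001], [0.929, 0.369, 0.0], [0.001, -0.001, -1.0]]
wrist_force: [-0.5, 0.8, 0.0]
finger_gap: 0.0467
gripper_force: 0.0
```

apply_moves:
  steps:
    - {"turn": [0,0,0],"slide": [0,0,0.15],"grip": 0.55}
    - {"turn": [0,0,0],"slide": [0,0,0.15],"grip": 0.55}
    - {"turn": [0,0,0],"slide": [0,0,0],"grip": 0.55}

```text
time: 7.05
ee_pos: [0.6142, 0.0083, 0.0375]
tool_rot: [[-0.369, 0.929, -0.001], [0.929, 0.369, 0.0], [0.0, -0.001, -1.0]]
wrist_force: [-0.6, 0.6, 0.0]
finger_gap: 0.0468
gripper_force: 0.0
```

Run:
```python
from h import *
c=cam("wrist");s=cam("side");o=get_obs()
print(o["ee_pos"].round(4),o["wrist_force"].round(1))
a=cv2.resize(c["img"][190:310,220:350],(550,500),interpolation=cv2.INTER_CUBIC);b=cv2.resize(s["img"][180:240,245:275],(250,500),interpolation=cv2.INTER_CUBIC)
cv2.imwrite("pics/x5.png",np.hstack([a,b]))
```

```text
[0.6144 0.0083 0.0381] [ 0.5 -0.2  0.2]
```

View pics/x5.png

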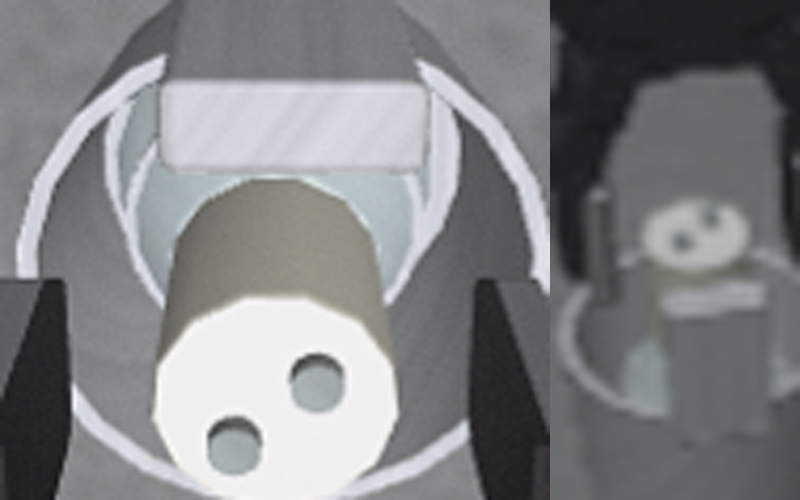

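The tips are now beside the cap, about 20 mm below its top, with the cap centred between the fingers. Closing.

apply_moves:
  steps:
    - {"turn": [0,0,0],"slide": [0,0,0],"grip": 0.4}
    - {"turn": [0,0,0],"slide": [0,0,0],"grip": 0.35}
    - {"turn": [0,0,0],"slide": [0,0,0],"grip": 0.3}
    - {"turn": [0,0,0],"slide": [0,0,0],"grip": 0.25}
    - {"turn": [0,0,0],"slide": [0,0,0],"grip": 0.25}
    - {"turn": [0,0,0],"slide": [0,0,0],"grip": 0.25}
  force: 25

```text
time: 7.75
ee_pos: [0.6146, 0.0082, 0.0384]
tool_rot: [[-0.369, 0.929, 0.0], [0.929, 0.369, 0.0], [-0.0, 0.0, -1.0]]
wrist_force: [-0.0, 0.8, 5.0]
finger_gap: 0.0267
gripper_force: 24.7
```

Run:
```python
from h import *
T=cam("top")  # tray frame from wrist shot w2 and top
w=dict(np.load("w2.npz"))
g=cv2.cvtColor(T["img"],cv2.COLOR_BGR2HSV);k=((g[...,0]>3)&(g[...,0]<22)&(g[...,1]>90)).astype(np.uint8)
k[:200]=0;k[275:]=0;k[:,:215]=0;k[:,330:]=0
p=np.argwhere(k)[:,::-1].astype(np.float32);P=plane(T,p,.024)[:,:2].astype(np.float32)
print(len(p),cv2.minAreaRect(P))
o=get_obs();print(o["finger_gap"],o["gripper_force"])
```

```text
111 ((0.44991183280944824, 0.0235561802983284), (0.10241767019033432, 0.25711333751678467), 1.155479907989502)
0.026413193573912048 24.76358324289322
```

Lamp4 is held at 24.7 N. Lift and carry.

apply_moves:
  steps:
    - {"turn": [0,0,0],"slide": [0,0,-0.1],"grip": 0.25}
    - {"turn": [0,0,0],"slide": [0,0,-0.3],"grip": 0.25}
    - {"turn": [0,0,0],"slide": [0,0,-0.6],"grip": 0.25}
    - {"turn": [0,0,0],"slide": [0,0,-0.9],"grip": 0.25}
    - {"turn": [0,0,0],"slide": [0,0,-0.9],"grip": 0.25}
    - {"turn": [0,0,0],"slide": [0,0,-0.9],"grip": 0.25}
    - {"turn": [0,0,0],"slide": [0,0,-0.9],"grip": 0.25}
    - {"turn": [0,0,0],"slide": [0,0,-0.5],"grip": 0.25}
    - {"turn": [0,0,0],"slide": [0,0,0],"grip": 0.25}

```text
time: 8.7
ee_pos: [0.6152, 0.0081, 0.168]
tool_rot: [[-0.369, 0.929, 0.003], [0.929, 0.369, -0.0], [-0.001, 0.003, -1.0]]
wrist_force: [-0.3, 0.1, -0.1]
finger_gap: 0.0268
gripper_force: 24.7
```

```bash
python3 plan.py .449 .05 .11
python3 - <<'E'
from h import *
w=dict(np.load("w2.npz"))
A=plane(w,[(93,0),(64,210),(213,0),(157,237)],.024)[:,:2]
for i,j in [(0,1),(2,3)]: d=A[i]-A[j];print(A[i].round(4),A[j].round(4),np.degrees(np.arctan2(-d[0],d[1])))
E
```

```text
heading 111.7->111.7 j6 -28 turn total [0.003 0.001 0.   ], 1 rows of [0.003 0.001 0.   ]
slide total [ 4.01 -5.56  2.32] 6 rows of [ 0.669 -0.927  0.387]
[0.3902 0.1023] [ 0.4032 -0.1068] 3.561702674646912
[0.4928 0.1396] [ 0.5067 -0.0987] 3.344276733022309
```

apply_moves:
  steps:
    - {"turn": [0,0,0],"slide": [0.34,-0.47,0],"grip": 0.25}
    - {"turn": [0,0,0],"slide": [0.67,-0.93,0],"grip": 0.25}
    - {"turn": [0,0,0],"slide": [0.67,-0.93,0],"grip": 0.25}
    - {"turn": [0,0,0],"slide": [0.67,-0.93,0],"grip": 0.25}
    - {"turn": [0,0,0],"slide": [0.67,-0.93,0],"grip": 0.25}
    - {"turn": [0,0,0],"slide": [0.67,-0.93,0],"grip": 0.25}
    - {"turn": [0,0,0],"slide": [0.32,-0.44,0],"grip": 0.25}
    - {"turn": [0,0,0],"slide": [0,0,0],"grip": 0.25}

```text
time: 9.5
ee_pos: [0.4474, 0.0504, 0.1655]
tool_rot: [[-0.37, 0.929, 0.0], [0.929, 0.37, 0.0], [0.0, 0.0, -1.0]]
wrist_force: [1.0, -0.6, 0.4]
finger_gap: 0.0268
gripper_force: 24.8
```

apply_moves:
  steps:
    - {"turn": [0,0,0],"slide": [0,0,0.4],"grip": 0.25}
    - {"turn": [0,0,0],"slide": [0,0,0.8],"grip": 0.25}
    - {"turn": [0,0,0],"slide": [0,0,0.8],"grip": 0.25}
    - {"turn": [0,0,0],"slide": [0,0,0.8],"grip": 0.25}
    - {"turn": [0,0,0],"slide": [0,0,0.8],"grip": 0.25}
    - {"turn": [0,0,0],"slide": [0,0,0.6],"grip": 0.25}
    - {"turn": [0,0,0],"slide": [0,0,0.3],"grip": 0.25}
    - {"turn": [0,0,0],"slide": [0,0,0],"grip": 0.25}
    - {"turn": [0,0,0],"slide": [0,0,0],"grip": 0.25}
    - {"turn": [0,0,0],"slide": [0,0,0],"grip": 0.25}

```text
time: 10.5
ee_pos: [0.4489, 0.05, 0.0538]
tool_rot: [[-0.369, 0.929, 0.001], [0.929, 0.369, 0.0], [-0.0, 0.001, -1.0]]
wrist_force: [0.5, 0.8, -1.1]
finger_gap: 0.0265
gripper_force: 24.8
```

apply_moves:
  steps:
    - {"turn": [0,0,0],"slide": [0,0,0.1],"grip": 0.25}
    - {"turn": [0,0,0],"slide": [0,0,0.1],"grip": 0.25}
    - {"turn": [0,0,0],"slide": [0,0,0.08],"grip": 0.25}
    - {"turn": [0,0,0],"slide": [0,0,0],"grip": 0.25}

```text
time: 10.9
ee_pos: [0.4481, 0.0501, 0.0459]
tool_rot: [[-0.369, 0.929, -0.0], [0.929, 0.369, 0.0], [0.0, -0.0, -1.0]]
wrist_force: [-0.4, 0.5, -1.4]
finger_gap: 0.0269
gripper_force: 24.8
```

apply_moves:
  steps:
    - {"turn": [0,0,0],"slide": [0,0,0.04],"grip": 0.25}
    - {"turn": [0,0,0],"slide": [0,0,0],"grip": 0.25}

```text
time: 11.1
ee_pos: [0.4483, 0.0501, 0.0451]
tool_rot: [[-0.369, 0.929, -0.0], [0.929, 0.369, 0.0], [0.0, -0.0, -1.0]]
wrist_force: [0.1, 0.6, -0.9]
finger_gap: 0.0264
gripper_force: 24.8
```

apply_moves:
  steps:
    - {"turn": [0,0,0],"slide": [0,0,0.04],"grip": 0.25}
    - {"turn": [0,0,0],"slide": [0,0,0],"grip": 0.25}

```text
time: 11.3
ee_pos: [0.4482, 0.0501, 0.0441]
tool_rot: [[-0.369, 0.929, -0.0], [0.929, 0.369, 0.0], [0.0, -0.0, -1.0]]
wrist_force: [-0.9, 0.6, -0.9]
finger_gap: 0.0266
gripper_force: 24.8
```

apply_moves:
  steps:
    - {"turn": [0,0,0],"slide": [0,0,0.04],"grip": 0.25}
    - {"turn": [0,0,0],"slide": [0,0,0],"grip": 0.25}

```text
time: 11.5
ee_pos: [0.4485, 0.0501, 0.0434]
tool_rot: [[-0.369, 0.929, 0.0], [0.929, 0.369, 0.0], [-0.0, 0.0, -1.0]]
wrist_force: [0.3, -0.0, 3.1]
finger_gap: 0.0264
gripper_force: 25.1
```

apply_moves:
  steps:
    - {"turn": [0,0,0],"slide": [0,0,0],"grip": 0.35}
    - {"turn": [0,0,0],"slide": [0,0,0],"grip": 0.42}
    - {"turn": [0,0,0],"slide": [0,0,0],"grip": 0.5}
    - {"turn": [0,0,0],"slide": [0,0,0],"grip": 0.5}
    - {"turn": [0,0,0],"slide": [0,0,-0.3],"grip": 0.5}
    - {"turn": [0,0,0],"slide": [0,0,-0.8],"grip": 0.5}
    - {"turn": [0,0,0],"slide": [0,0,-0.9],"grip": 0.5}
    - {"turn": [0,0,0],"slide": [0,0,-0.9],"grip": 0.5}
    - {"turn": [0,0,0],"slide": [0,0,-0.9],"grip": 0.5}
    - {"turn": [0,0,0],"slide": [0,0,0],"grip": 0.5}

```text
time: 12.5
ee_pos: [0.4496, 0.05, 0.1415]
tool_rot: [[-0.369, 0.929, 0.005], [0.929, 0.369, -0.0], [-0.002, 0.004, -1.0]]
wrist_force: [0.5, -0.3, 0.1]
finger_gap: 0.0429
gripper_force: 0.0
```

```bash
python3 - <<'E'
from h import *
w=cam("wrist");print(proj(w,[.448,.05,.088]).round(0))
S=cam("side");print("lamp4 in tray side",proj(S,[.448,.05,.088]))
T=cam("top")
a=cv2.resize(S["img"][190:270,290:400],(440,320),interpolation=cv2.INTER_CUBIC)
cv2.imwrite("pics/x6.png",np.hstack([a,cv2.resize(w["img"],(360,320))]))
print("cap3 predicted top",proj(T,[.6036,-.2141,.083]))
try: print(blob(T,362,180,8,185))
except Exception as e: print(e)
E
python3 plan.py .604 -.2145 .15 28
```

```text
[[282. 215.]]
lamp4 in tray side [[337.86127915 225.77082342]]
cap3 predicted top [[362.91624174 179.40392645]]
attempt to get argmax of an empty sequence
heading 111.7->28.0 j6 59 turn total [-0.    -0.     1.395], 10 rows of [-0.    -0.     0.139]
slide total [ 0.54 12.27 -0.48] 13 rows of [ 0.041  0.944 -0.037]
```

View pics/x6.png

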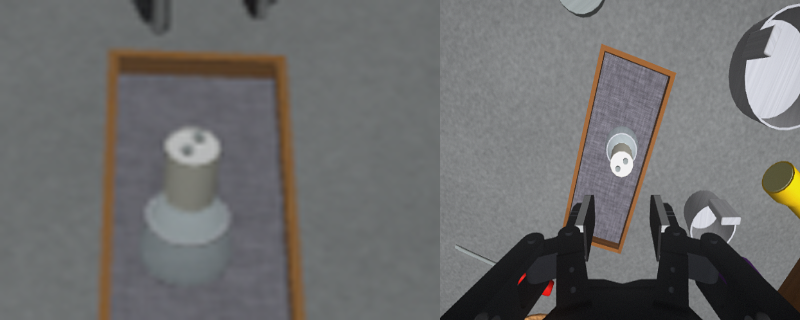

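Lamp4 stands upright in the tray. On to lamp3.

apply_moves:
  steps:
    - {"turn": [0,0,0.14],"slide": [0,0,-0.05],"grip": 0.55}
    - {"turn": [0,0,0.14],"slide": [0,0,-0.05],"grip": 0.55}
    - {"turn": [0,0,0.14],"slide": [0,0,-0.05],"grip": 0.55}
    - {"turn": [0,0,0.14],"slide": [0,0,-0.05],"grip": 0.55}
    - {"turn": [0,0,0.14],"slide": [0,0,-0.05],"grip": 0.55}
    - {"turn": [0,0,0.14],"slide": [0,0,-0.05],"grip": 0.55}
    - {"turn": [0,0,0.14],"slide": [0,0,-0.05],"grip": 0.55}
    - {"turn": [0,0,0.14],"slide": [0,0,-0.05],"grip": 0.55}
    - {"turn": [0,0,0.14],"slide": [0,0,-0.05],"grip": 0.55}
    - {"turn": [0,0,0.14],"slide": [0,0,-0.05],"grip": 0.55}

```text
time: 13.65
ee_pos: [0.4478, 0.0501, 0.1498]
tool_rot: [[0.888, 0.459, -0.002], [0.459, -0.888, 0.0], [-0.001, -0.001, -1.0]]
wrist_force: [-0.2, -0.5, 0.0]
finger_gap: 0.0468
gripper_force: 0.0
```

apply_moves:
  steps:
    - {"turn": [0,0,0],"slide": [0.04,0.94,0],"grip": 0.55}
    - {"turn": [0,0,0],"slide": [0.04,0.94,0],"grip": 0.55}
    - {"turn": [0,0,0],"slide": [0.04,0.94,0],"grip": 0.55}
    - {"turn": [0,0,0],"slide": [0.04,0.94,0],"grip": 0.55}
    - {"turn": [0,0,0],"slide": [0.04,0.94,0],"grip": 0.55}
    - {"turn": [0,0,0],"slide": [0.04,0.94,0],"grip": 0.55}
    - {"turn": [0,0,0],"slide": [0.04,0.94,0],"grip": 0.55}
    - {"turn": [0,0,0],"slide": [0.04,0.94,0],"grip": 0.55}
    - {"turn": [0,0,0],"slide": [0.04,0.94,0],"grip": 0.55}
    - {"turn": [0,0,0],"slide": [0.04,0.94,0],"grip": 0.55}

```text
time: 14.65
ee_pos: [0.5663, -0.1542, 0.1495]
tool_rot: [[0.886, 0.464, -0.002], [0.464, -0.886, 0.001], [-0.001, -0.001, -1.0]]
wrist_force: [-0.3, 0.7, 0.9]
finger_gap: 0.0471
gripper_force: 0.0
```

apply_moves:
  steps:
    - {"turn": [0,0,0],"slide": [0.04,0.94,0],"grip": 0.55}
    - {"turn": [0,0,0],"slide": [0.04,0.94,0],"grip": 0.55}
    - {"turn": [0,0,0],"slide": [0.04,0.94,0],"grip": 0.55}
    - {"turn": [0,0,0],"slide": [0,0,0],"grip": 0.55}
    - {"turn": [0,0,0],"slide": [0,0,0],"grip": 0.55}

```text
time: 15.15
ee_pos: [0.6012, -0.2144, 0.1494]
tool_rot: [[0.886, 0.464, -0.002], [0.464, -0.886, 0.001], [-0.001, -0.002, -1.0]]
wrist_force: [-0.6, -0.0, 0.0]
finger_gap: 0.0468
gripper_force: 0.0
```

Run:
```python
from h import *
o=get_obs();print(o["time"],o["ee_pos"].round(4))
c=cam("wrist");cv2.imwrite("pics/w3.png",c["img"]);np.savez("w3.npz",**c)
p=proj(c,[[.604,-.2145,.083],[.557,-.227,.092]]);print(p.round(0))
g=cv2.cvtColor(c["img"],cv2.COLOR_BGR2HSV)
m=((g[...,2]>235)&(g[...,1]<30)).astype(np.uint8);n,l,s,ce=cv2.connectedComponentsWithStats(m)
for i in range(1,n):
    if s[i,4]>100: print(s[i],ce[i].round(1),plane(c,ce[i],.083).round(4))
```

```text
15.15 [ 0.6012 -0.2144  0.1494]
[[285. 206.]
 [272. 265.]]
[268 187  32  32 679] [283.4 202.4] [[ 0.6058 -0.2118  0.083 ]]
```

View pics/w3.png

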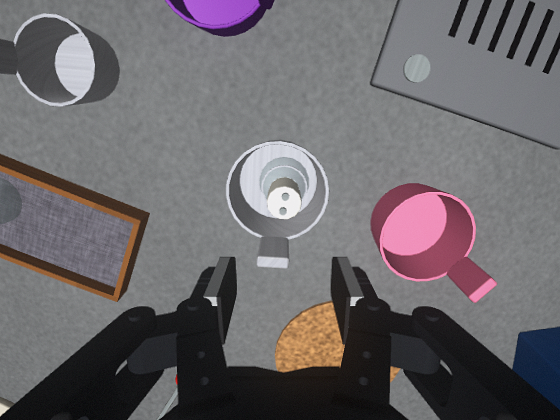

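Lamp3's cap is at px (283,202) and pot3's lug at (272,262), as predicted. Pink is at (430,235), purple at the top. Descend and grip.

apply_moves:
  steps:
    - {"turn": [0,0,0],"slide": [0.1,0,0.6],"grip": 0.55}
    - {"turn": [0,0,0],"slide": [0.1,0,0.8],"grip": 0.55}
    - {"turn": [0,0,0],"slide": [0,0,0.8],"grip": 0.55}
    - {"turn": [0,0,0],"slide": [0,0,0.8],"grip": 0.55}
    - {"turn": [0,0,0],"slide": [0,0,0.7],"grip": 0.55}
    - {"turn": [0,0,0],"slide": [0,0,0.5],"grip": 0.55}
    - {"turn": [0,0,0],"slide": [0,0,0.2],"grip": 0.55}
    - {"turn": [0,0,0],"slide": [0,0,0.04],"grip": 0.55}
    - {"turn": [0,0,0],"slide": [0,0,0],"grip": 0.55}
    - {"turn": [0,0,0],"slide": [0,0,0],"grip": 0.55}

```text
time: 16.2
ee_pos: [0.6065, -0.2123, 0.0405]
tool_rot: [[0.886, 0.464, 0.001], [0.464, -0.886, -0.0], [0.001, 0.001, -1.0]]
wrist_force: [0.8, -0.3, -0.5]
finger_gap: 0.0472
gripper_force: 0.0
```

apply_moves:
  steps:
    - {"turn": [0,0,0],"slide": [0,0,0],"grip": 0.4}
    - {"turn": [0,0,0],"slide": [0,0,0],"grip": 0.35}
    - {"turn": [0,0,0],"slide": [0,0,0],"grip": 0.3}
    - {"turn": [0,0,0],"slide": [0,0,0],"grip": 0.25}
    - {"turn": [0,0,0],"slide": [0,0,0],"grip": 0.25}
    - {"turn": [0,0,0],"slide": [0,0,0],"grip": 0.25}
  force: 25

```text
time: 16.8
ee_pos: [0.6063, -0.2122, 0.0401]
tool_rot: [[0.886, 0.464, 0.0], [0.464, -0.886, -0.0], [0.0, 0.0, -1.0]]
wrist_force: [-0.3, 0.8, 6.4]
finger_gap: 0.0268
gripper_force: 24.6
```

apply_moves:
  steps:
    - {"turn": [0,0,0],"slide": [0,0,-0.1],"grip": 0.25}
    - {"turn": [0,0,0],"slide": [0,0,-0.3],"grip": 0.25}
    - {"turn": [0,0,0],"slide": [0,0,-0.6],"grip": 0.25}
    - {"turn": [0,0,0],"slide": [0,0,-0.9],"grip": 0.25}
    - {"turn": [0,0,0],"slide": [0,0,-0.9],"grip": 0.25}
    - {"turn": [0,0,0],"slide": [0,0,-0.9],"grip": 0.25}
    - {"turn": [0,0,0],"slide": [0,0,-0.9],"grip": 0.25}
    - {"turn": [0,0,0],"slide": [0,0,-0.5],"grip": 0.25}
    - {"turn": [0,0,0],"slide": [0,0,0],"grip": 0.25}

```text
time: 17.7
ee_pos: [0.6068, -0.2124, 0.1695]
tool_rot: [[0.886, 0.464, 0.003], [0.464, -0.886, -0.001], [0.002, 0.003, -1.0]]
wrist_force: [0.5, -0.1, -1.5]
finger_gap: 0.0268
gripper_force: 24.7
```

```bash
python3 plan.py .4505 -.04 .055
```

```text
heading 27.7->27.7 j6 36 turn total [ 0.002 -0.002 -0.   ], 1 rows of [ 0.002 -0.002 -0.   ]
slide total [-2.33 -9.01  4.58] 10 rows of [-0.233 -0.901  0.458]
```

apply_moves:
  steps:
    - {"turn": [0,0,0],"slide": [-0.12,-0.45,0],"grip": 0.25}
    - {"turn": [0,0,0],"slide": [-0.23,-0.9,0],"grip": 0.25}
    - {"turn": [0,0,0],"slide": [-0.23,-0.9,0],"grip": 0.25}
    - {"turn": [0,0,0],"slide": [-0.23,-0.9,0],"grip": 0.25}
    - {"turn": [0,0,0],"slide": [-0.23,-0.9,0],"grip": 0.25}
    - {"turn": [0,0,0],"slide": [-0.23,-0.9,0],"grip": 0.25}
    - {"turn": [0,0,0],"slide": [-0.23,-0.9,0],"grip": 0.25}
    - {"turn": [0,0,0],"slide": [-0.23,-0.9,0],"grip": 0.25}
    - {"turn": [0,0,0],"slide": [-0.23,-0.9,0],"grip": 0.25}
    - {"turn": [0,0,0],"slide": [-0.23,-0.9,0],"grip": 0.25}

```text
time: 18.7
ee_pos: [0.4565, -0.047, 0.1657]
tool_rot: [[0.886, 0.464, -0.002], [0.464, -0.886, 0.001], [-0.001, -0.002, -1.0]]
wrist_force: [0.2, -0.2, 0.4]
finger_gap: 0.0265
gripper_force: 24.8
```

apply_moves:
  steps:
    - {"turn": [0,0,0],"slide": [-0.13,-0.46,0],"grip": 0.25}
    - {"turn": [0,0,0],"slide": [0,0,0.4],"grip": 0.25}
    - {"turn": [0,0,0],"slide": [0,0,0.8],"grip": 0.25}
    - {"turn": [0,0,0],"slide": [0,0,0.8],"grip": 0.25}
    - {"turn": [0,0,0],"slide": [0,0,0.8],"grip": 0.25}
    - {"turn": [0,0,0],"slide": [0,0,0.8],"grip": 0.25}
    - {"turn": [0,0,0],"slide": [0,0,0.6],"grip": 0.25}
    - {"turn": [0,0,0],"slide": [0,0,0.3],"grip": 0.25}
    - {"turn": [0,0,0],"slide": [0,0,0],"grip": 0.25}
    - {"turn": [0,0,0],"slide": [0,0,0],"grip": 0.25}

```text
time: 19.7
ee_pos: [0.4504, -0.0398, 0.0549]
tool_rot: [[0.886, 0.464, 0.0], [0.464, -0.886, 0.0], [0.0, -0.0, -1.0]]
wrist_force: [-0.3, 0.2, -0.6]
finger_gap: 0.0268
gripper_force: 24.8
```

apply_moves:
  steps:
    - {"turn": [0,0,0],"slide": [0,0,0.1],"grip": 0.25}
    - {"turn": [0,0,0],"slide": [0,0,0.1],"grip": 0.25}
    - {"turn": [0,0,0],"slide": [0,0,0.06],"grip": 0.25}
    - {"turn": [0,0,0],"slide": [0,0,0],"grip": 0.25}

```text
time: 20.1
ee_pos: [0.4501, -0.0396, 0.0481]
tool_rot: [[0.886, 0.464, -0.0], [0.464, -0.886, 0.0], [-0.0, -0.0, -1.0]]
wrist_force: [-1.1, -0.8, -0.7]
finger_gap: 0.0267
gripper_force: 24.8
```

apply_moves:
  steps:
    - {"turn": [0,0,0],"slide": [0,0,0.04],"grip": 0.25}
    - {"turn": [0,0,0],"slide": [0,0,0],"grip": 0.25}

```text
time: 20.3
ee_pos: [0.4501, -0.0396, 0.0471]
tool_rot: [[0.886, 0.464, -0.0], [0.464, -0.886, 0.0], [0.0, -0.0, -1.0]]
wrist_force: [0.2, 0.2, -1.4]
finger_gap: 0.0268
gripper_force: 24.8
```

apply_moves:
  steps:
    - {"turn": [0,0,0],"slide": [0,0,0.04],"grip": 0.25}
    - {"turn": [0,0,0],"slide": [0,0,0],"grip": 0.25}

```text
time: 20.5
ee_pos: [0.4501, -0.0396, 0.0461]
tool_rot: [[0.886, 0.464, -0.0], [0.464, -0.886, 0.0], [-0.0, -0.0, -1.0]]
wrist_force: [-0.7, 0.3, -0.5]
finger_gap: 0.0266
gripper_force: 24.8
```

apply_moves:
  steps:
    - {"turn": [0,0,0],"slide": [0,0,0.02],"grip": 0.25}
    - {"turn": [0,0,0],"slide": [0,0,0],"grip": 0.25}

```text
time: 20.7
ee_pos: [0.4501, -0.0396, 0.0456]
tool_rot: [[0.886, 0.464, -0.0], [0.464, -0.886, 0.0], [-0.0, -0.0, -1.0]]
wrist_force: [0.3, 0.3, -0.7]
finger_gap: 0.0269
gripper_force: 24.8
```

apply_moves:
  steps:
    - {"turn": [0,0,0],"slide": [0,0,0.03],"grip": 0.25}
    - {"turn": [0,0,0],"slide": [0,0,0],"grip": 0.25}

```text
time: 20.9
ee_pos: [0.4503, -0.0396, 0.0452]
tool_rot: [[0.886, 0.464, 0.0], [0.464, -0.886, 0.0], [0.0, 0.0, -1.0]]
wrist_force: [-0.9, 1.5, 2.9]
finger_gap: 0.0267
gripper_force: 25.1
```

apply_moves:
  steps:
    - {"turn": [0,0,0],"slide": [0,0,0],"grip": 0.35}
    - {"turn": [0,0,0],"slide": [0,0,0],"grip": 0.42}
    - {"turn": [0,0,0],"slide": [0,0,0],"grip": 0.5}
    - {"turn": [0,0,0],"slide": [0,0,0],"grip": 0.5}
    - {"turn": [0,0,0],"slide": [0,0,-0.3],"grip": 0.5}
    - {"turn": [0,0,0],"slide": [0,0,-0.8],"grip": 0.5}
    - {"turn": [0,0,0],"slide": [0,0,-0.95],"grip": 0.5}
    - {"turn": [0,0,0],"slide": [0,0,-0.95],"grip": 0.5}
    - {"turn": [0,0,0],"slide": [0,0,-0.95],"grip": 0.5}
    - {"turn": [0,0,0],"slide": [0,0,-0.95],"grip": 0.5}

```text
time: 21.9
ee_pos: [0.45, -0.0396, 0.169]
tool_rot: [[0.886, 0.464, 0.0], [0.464, -0.886, -0.0], [0.0, 0.0, -1.0]]
wrist_force: [0.7, -0.3, 0.3]
finger_gap: 0.0427
gripper_force: 0.0
```

```bash
cat > pots.py <<'E'
from h import *
def hist(c,X,r=26):  # fraction whitish cap check
    u,v=proj(c,X)[0].round().astype(int);return blob(c,u,v,r,235,30)
T=cam("top");g=cv2.cvtColor(T["img"],cv2.COLOR_BGR2HSV)
m=((g[...,2]>112)&(g[...,1]<60)).astype(np.uint8)
n,l,s,ce=cv2.connectedComponentsWithStats(m)
for i in range(1,n):
    if s[i,4]>200 and s[i,1]<260 and 100<s[i,0]<400: print(s[i],ce[i].round(1),plane(T,ce[i],.05).round(3))
E
python3 pots.py; python3 plan.py .549 .211 .17 90
python3 - <<'E'
from h import *
w=cam("wrist")
for X in ([.448,.05,.088],[.450,-.04,.088]):
    u,v=proj(w,X)[0].round().astype(int);
    try:
        p,s=blob(w,u,v,24,225,40);print(u,v,p,s,plane(w,p,.088))
    except Exception as e: print(u,v,e)
E
```

```text
[ 179  149   49   49 1466] [205.2 174. ] [[0.613 0.211 0.05 ]]
[264 162  30  26 466] [279.4 176.2] [[0.612 0.008 0.05 ]]
[341 165  34  35 731] [356.8 183.5] [[ 0.597 -0.204  0.05 ]]
[  212   196   151   224 11262] [278.9 341.3] [[0.168 0.    0.05 ]]
[ 272  202   75   73 3780] [309.4 238.2] [[ 0.445 -0.077  0.05 ]]
[ 133  208   41   42 1030] [156.5 228.9] [[0.461 0.338 0.05 ]]
heading 27.7->90.0 j6 -15 turn total [ 5.000e-03 -1.000e-03 -1.039e+00], 8 rows of [ 0.001 -0.    -0.13 ]
slide total [10.04  3.91  0.11] 11 rows of [0.912 0.355 0.01 ]
183 157 [185.22303207 156.33527697] [ 11   8  32  32 686] [[0.44910358 0.04868658 0.088     ]]
283 204 [281.72019078 203.63593005] [  8   9  31  30 629] [[ 0.44984004 -0.03930265  0.088     ]]
```

Both lamps stand in the tray within 1 mm of the expected positions. Now pot1's lug.

apply_moves:
  steps:
    - {"turn": [0,0,-0.13],"slide": [0,0,0],"grip": 0.6}
    - {"turn": [0,0,-0.13],"slide": [0,0,0],"grip": 0.6}
    - {"turn": [0,0,-0.13],"slide": [0,0,0],"grip": 0.6}
    - {"turn": [0,0,-0.13],"slide": [0,0,0],"grip": 0.6}
    - {"turn": [0,0,-0.13],"slide": [0,0,0],"grip": 0.6}
    - {"turn": [0,0,-0.13],"slide": [0,0,0],"grip": 0.6}
    - {"turn": [0,0,-0.13],"slide": [0,0,0],"grip": 0.6}
    - {"turn": [0,0,-0.13],"slide": [0,0,0],"grip": 0.6}

```text
time: 22.8
ee_pos: [0.4499, -0.0395, 0.1672]
tool_rot: [[-0.007, 1.0, -0.0], [1.0, 0.007, 0.0], [0.0, -0.0, -1.0]]
wrist_force: [0.4, -0.7, 0.1]
finger_gap: 0.0513
gripper_force: 0.0
```

apply_moves:
  steps:
    - {"turn": [0,0,0],"slide": [0.91,0.36,0],"grip": 0.6}
    - {"turn": [0,0,0],"slide": [0.91,0.36,0],"grip": 0.6}
    - {"turn": [0,0,0],"slide": [0.91,0.36,0],"grip": 0.6}
    - {"turn": [0,0,0],"slide": [0.91,0.36,0],"grip": 0.6}
    - {"turn": [0,0,0],"slide": [0.91,0.36,0],"grip": 0.6}
    - {"turn": [0,0,0],"slide": [0.91,0.36,0],"grip": 0.6}
    - {"turn": [0,0,0],"slide": [0.91,0.36,0],"grip": 0.6}
    - {"turn": [0,0,0],"slide": [0.91,0.36,0],"grip": 0.6}
    - {"turn": [0,0,0],"slide": [0.91,0.36,0],"grip": 0.6}
    - {"turn": [0,0,0],"slide": [0.91,0.36,0],"grip": 0.6}

```text
time: 23.8
ee_pos: [0.5399, 0.189, 0.1672]
tool_rot: [[-0.001, 1.0, -0.001], [1.0, 0.001, -0.0], [-0.0, -0.001, -1.0]]
wrist_force: [0.4, -0.4, -0.3]
finger_gap: 0.0518
gripper_force: 0.0
```

apply_moves:
  steps:
    - {"turn": [0,0,0],"slide": [0.91,0.36,0],"grip": 0.6}
    - {"turn": [0,0,0],"slide": [0,0,0],"grip": 0.6}
    - {"turn": [0,0,0],"slide": [0,0,0],"grip": 0.6}

```text
time: 24.1
ee_pos: [0.5485, 0.2109, 0.167]
tool_rot: [[-0.002, 1.0, -0.001], [1.0, 0.002, -0.0], [-0.0, -0.001, -1.0]]
wrist_force: [0.1, -0.3, 0.9]
finger_gap: 0.0515
gripper_force: 0.0
```

```bash
cat > lug.py <<'E'
# lug top face by brightness near the predicted point: centre, thickness direction
import sys
from h import *
def lug(c,X,r,th,z=.092):
    u,v=proj(c,X)[0].round().astype(int)
    G=cv2.cvtColor(c["img"],cv2.COLOR_BGR2HSV);y0,x0=max(v-r,0),max(u-r,0)
    g=G[y0:v+r+1,x0:u+r+1]
    m=((g[...,2]>th)&(g[...,1]<60)).astype(np.uint8)
    n,l,s,ce=cv2.connectedComponentsWithStats(m);out=[]
    for i in range(1,n):
        if s[i,4]<60: continue
        q=np.argwhere(l==i)[:,::-1]+[x0,y0];P=plane(c,q,z)[:,:2].astype(np.float32)
        (cx,cy),(a,b),an=cv2.minAreaRect(P)
        if a<b: a,b,an=b,a,an+90
        out.append((np.round((cx,cy),4),"len %.1f thick %.1f longdir %.1f"%(a*1e3,b*1e3,an),ce[i].round(1)+[x0,y0],len(q)))
    return out
if __name__=="__main__":
    c=cam("wrist");cv2.imwrite(sys.argv[5],c["img"]);o=get_obs();print(o["time"],o["ee_pos"].round(4))
    X=[float(a) for a in sys.argv[1:4]];print(proj(c,X))
    for th in map(int,sys.argv[4].split(",")):
        print(th,*lug(c,X,40,th),sep="\n  ")
E
python3 lug.py .549 .211 .092 170,190,200,210 pics/w4.png
python3 - <<'E'
import cv2
i=cv2.imread("pics/w4.png");cv2.imwrite("pics/w4c.png",i[100:320,150:430])
E
```

```text
24.15 [0.5485 0.2105 0.1671]
[[284.89468275 206.23016064]]
170
  (array([0.5679, 0.2202]), 'len 48.6 thick 26.9 longdir 92.4', array([311.8, 189.1]), 1413)
  (array([0.5519, 0.2148]), 'len 24.6 thick 8.9 longdir 90.7', array([288.6, 201.8]), 320)
  (array([0.5689, 0.1925]), 'len 39.9 thick 5.6 longdir 130.5', array([308.3, 227.9]), 126)
190
  (array([0.5679, 0.2202]), 'len 48.6 thick 26.9 longdir 92.4', array([312., 189.]), 1389)
  (array([0.5519, 0.2149]), 'len 23.2 thick 8.4 longdir 93.0', array([288.3, 201.5]), 287)
  (array([0.5689, 0.1925]), 'len 38.5 thick 5.2 longdir 131.3', array([308.2, 227.9]), 91)
200
  (array([0.5679, 0.2207]), 'len 47.8 thick 26.9 longdir 92.4', array([312.1, 188.9]), 1372)
  (array([0.5517, 0.2149]), 'len 23.2 thick 7.9 longdir 93.0', array([288.3, 201.5]), 261)
  (array([0.5689, 0.1921]), 'len 37.9 thick 4.6 longdir 131.3', array([308.3, 228.2]), 81)
210
  (array([0.5606, 0.2285]), 'len 31.3 thick 7.1 longdir 91.2', array([299.6, 179.9]), 164)
  (array([0.5737, 0.2217]), 'len 45.4 thick 15.1 longdir 92.4', array([316.4, 188. ]), 547)
```

View pics/w4c.png

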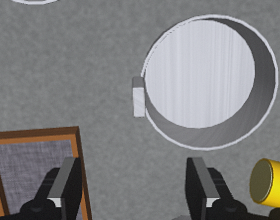

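Lug1's top face is at px (289,201), i.e. (0.552, 0.215), with normal heading about 2°. Descend and grip at 28 N.

apply_moves:
  steps:
    - {"turn": [0,0,-0.03],"slide": [0.17,0.14,0.4],"grip": 0.6}
    - {"turn": [0,0,0],"slide": [0,0,0.8],"grip": 0.6}
    - {"turn": [0,0,0],"slide": [0,0,0.8],"grip": 0.6}
    - {"turn": [0,0,0],"slide": [0,0,0.8],"grip": 0.6}
    - {"turn": [0,0,0],"slide": [0,0,0.8],"grip": 0.6}
    - {"turn": [0,0,0],"slide": [0,0,0.8],"grip": 0.6}
    - {"turn": [0,0,0],"slide": [0,0,0.5],"grip": 0.6}
    - {"turn": [0,0,0],"slide": [0,0,0.2],"grip": 0.6}
    - {"turn": [0,0,0],"slide": [0,0,0],"grip": 0.6}
    - {"turn": [0,0,0],"slide": [0,0,0],"grip": 0.6}

```text
time: 25.15
ee_pos: [0.5528, 0.2151, 0.0407]
tool_rot: [[-0.033, 0.999, 0.001], [0.999, 0.033, 0.0], [0.0, 0.001, -1.0]]
wrist_force: [-0.8, 0.2, 0.1]
finger_gap: 0.0512
gripper_force: 0.0
```

apply_moves:
  steps:
    - {"turn": [0,0,0],"slide": [0,0,0],"grip": 0.4}
    - {"turn": [0,0,0],"slide": [0,0,0],"grip": 0.3}
    - {"turn": [0,0,0],"slide": [0,0,0],"grip": 0.2}
    - {"turn": [0,0,0],"slide": [0,0,0],"grip": 0.15}
    - {"turn": [0,0,0],"slide": [0,0,0],"grip": 0.12}
    - {"turn": [0,0,0],"slide": [0,0,0],"grip": 0.08}
    - {"turn": [0,0,0],"slide": [0,0,0],"grip": 0.05}
    - {"turn": [0,0,0],"slide": [0,0,0],"grip": 0.05}
  force: 28

```text
time: 25.95
ee_pos: [0.5525, 0.2151, 0.0402]
tool_rot: [[-0.033, 0.999, 0.0], [0.999, 0.033, 0.0], [0.0, 0.0, -1.0]]
wrist_force: [-0.2, 0.3, 4.0]
finger_gap: 0.0094
gripper_force: 29.0
```

Lug held (9.4 mm gap, 29 N). Lift.

apply_moves:
  steps:
    - {"turn": [0,0,0],"slide": [0,0,-0.05],"grip": 0.05}
    - {"turn": [0,0,0],"slide": [0,0,-0.1],"grip": 0.05}
    - {"turn": [0,0,0],"slide": [0,0,-0.2],"grip": 0.05}
    - {"turn": [0,0,0],"slide": [0,0,-0.4],"grip": 0.05}
    - {"turn": [0,0,0],"slide": [0,0,-0.7],"grip": 0.05}
    - {"turn": [0,0,0],"slide": [0,0,-0.9],"grip": 0.05}
    - {"turn": [0,0,0],"slide": [0,0,-0.9],"grip": 0.05}
    - {"turn": [0,0,0],"slide": [0,0,-0.9],"grip": 0.05}
    - {"turn": [0,0,0],"slide": [0,0,-0.7],"grip": 0.05}
    - {"turn": [0,0,0],"slide": [0,0,-0.4],"grip": 0.05}

```text
time: 26.95
ee_pos: [0.5527, 0.2152, 0.1735]
tool_rot: [[-0.033, 0.999, 0.002], [0.999, 0.033, 0.001], [0.001, 0.002, -1.0]]
wrist_force: [-0.3, 0.1, -1.0]
finger_gap: 0.009
gripper_force: 28.3
```

```bash
python3 plan.py .370 -.3803 .175
python3 - <<'E'
from h import *
o=get_obs();print(o["wrist_force"].round(1),o["torque"].round(2),o["finger_gap"])
T=cam("top");g=cv2.cvtColor(T["img"],cv2.COLOR_BGR2HSV)
k=((g[...,0]>5)&(g[...,0]<22)&(g[...,1]>90)&(g[...,2]>80)).astype(np.uint8)[200:290,370:460]
c=max(cv2.findContours(k,0,2)[0],key=cv2.contourArea);P=plane(T,c[:,0]+[370,200],.004)[:,:2].astype(np.float32)
print(cv2.minEnclosingCircle(P),P.mean(0))
S=cam("side");b=cv2.cvtColor(S["img"],cv2.COLOR_BGR2HSV);k=((b[...,0]>5)&(b[...,0]<22)&(b[...,1]>90)&(b[...,2]>80)).astype(np.uint8)[120:175,310:395]
c=max(cv2.findContours(k,0,2)[0],key=cv2.contourArea);P=plane(S,c[:,0]+[310,120],.004)[:,:2].astype(np.float32)
print(cv2.minEnclosingCircle(P),P.mean(0))
E
```

```text
heading 91.9->91.9 j6 12 turn total [ 0.002 -0.001 -0.   ], 1 rows of [ 0.002 -0.001 -0.   ]
slide total [-23.57  -8.08  -0.06] 25 rows of [-0.943 -0.323 -0.002]
[-0.3  0.1 -1. ] [ 0.04  0.11 -0.01] 0.008998269683320397
((0.4380459487438202, -0.3787221908569336), 0.08176090568304062) [ 0.43173108 -0.37602314]
((0.4374508857727051, -0.37482550740242004), 0.08220848441123962) [ 0.4328319 -0.3804107]
```

apply_moves:
  steps:
    - {"turn": [0,0,0],"slide": [-0.24,-0.08,0],"grip": 0.05}
    - {"turn": [0,0,0],"slide": [-0.5,-0.17,0],"grip": 0.05}
    - {"turn": [0,0,0],"slide": [-0.9,-0.31,0],"grip": 0.05}
    - {"turn": [0,0,0],"slide": [-0.9,-0.31,0],"grip": 0.05}
    - {"turn": [0,0,0],"slide": [-0.9,-0.31,0],"grip": 0.05}
    - {"turn": [0,0,0],"slide": [-0.9,-0.31,0],"grip": 0.05}
    - {"turn": [0,0,0],"slide": [-0.9,-0.31,0],"grip": 0.05}
    - {"turn": [0,0,0],"slide": [-0.9,-0.31,0],"grip": 0.05}
    - {"turn": [0,0,0],"slide": [-0.9,-0.31,0],"grip": 0.05}
    - {"turn": [0,0,0],"slide": [-0.9,-0.31,0],"grip": 0.05}

```text
time: 28.05
ee_pos: [0.4893, 0.0129, 0.1704]
tool_rot: [[-0.032, 0.999, -0.001], [0.999, 0.032, 0.0], [0.0, -0.001, -1.0]]
wrist_force: [0.1, 0.2, -1.5]
finger_gap: 0.0092
gripper_force: 28.3
```

apply_moves:
  steps:
    - {"turn": [0,0,0],"slide": [-0.9,-0.31,0],"grip": 0.05}
    - {"turn": [0,0,0],"slide": [-0.9,-0.31,0],"grip": 0.05}
    - {"turn": [0,0,0],"slide": [-0.9,-0.31,0],"grip": 0.05}
    - {"turn": [0,0,0],"slide": [-0.9,-0.31,0],"grip": 0.05}
    - {"turn": [0,0,0],"slide": [-0.9,-0.31,0],"grip": 0.05}
    - {"turn": [0,0,0],"slide": [-0.9,-0.31,0],"grip": 0.05}
    - {"turn": [0,0,0],"slide": [-0.9,-0.31,0],"grip": 0.05}
    - {"turn": [0,0,0],"slide": [-0.9,-0.31,0],"grip": 0.05}
    - {"turn": [0,0,0],"slide": [-0.9,-0.31,0],"grip": 0.05}
    - {"turn": [0,0,0],"slide": [-0.9,-0.31,0],"grip": 0.05}

```text
time: 29.05
ee_pos: [0.419, -0.2141, 0.1704]
tool_rot: [[-0.032, 0.999, -0.001], [0.999, 0.032, 0.001], [0.001, -0.001, -1.0]]
wrist_force: [-0.2, 0.2, -1.6]
finger_gap: 0.0094
gripper_force: 28.3
```

apply_moves:
  steps:
    - {"turn": [0,0,0],"slide": [-0.9,-0.31,0],"grip": 0.05}
    - {"turn": [0,0,0],"slide": [-0.9,-0.31,0],"grip": 0.05}
    - {"turn": [0,0,0],"slide": [-0.9,-0.31,0],"grip": 0.05}
    - {"turn": [0,0,0],"slide": [-0.9,-0.31,0],"grip": 0.05}
    - {"turn": [0,0,0],"slide": [-0.9,-0.31,0],"grip": 0.05}
    - {"turn": [0,0,0],"slide": [-0.9,-0.31,0],"grip": 0.05}
    - {"turn": [0,0,0],"slide": [-0.6,-0.2,0],"grip": 0.05}
    - {"turn": [0,0,0],"slide": [-0.6,-0.2,0],"grip": 0.05}
    - {"turn": [0,0,0],"slide": [0,0,0],"grip": 0.05}
    - {"turn": [0,0,0],"slide": [0,0,0],"grip": 0.05}

```text
time: 30.05
ee_pos: [0.3692, -0.3796, 0.1709]
tool_rot: [[-0.032, 0.999, -0.0], [0.999, 0.032, 0.001], [0.001, -0.0, -1.0]]
wrist_force: [-0.1, 0.4, -1.7]
finger_gap: 0.0093
gripper_force: 28.3
```

```bash
python3 plan.py .371 -.379 .060; python3 plan.py .371 -.379 .0442
```

```text
heading 91.8->91.8 j6 -56 turn total [-0.    -0.001  0.   ], 1 rows of [-0.    -0.001  0.   ]
slide total [0.02 0.07 4.44] 5 rows of [0.004 0.015 0.887]
heading 91.8->91.8 j6 -56 turn total [-0.    -0.001  0.   ], 1 rows of [-0.    -0.001  0.   ]
slide total [0.02 0.07 5.07] 6 rows of [0.004 0.012 0.845]
```

apply_moves:
  steps:
    - {"turn": [0,0,0],"slide": [0,0.07,0.3],"grip": 0.05}
    - {"turn": [0,0,0],"slide": [0,0,0.7],"grip": 0.05}
    - {"turn": [0,0,0],"slide": [0,0,0.8],"grip": 0.05}
    - {"turn": [0,0,0],"slide": [0,0,0.8],"grip": 0.05}
    - {"turn": [0,0,0],"slide": [0,0,0.8],"grip": 0.05}
    - {"turn": [0,0,0],"slide": [0,0,0.7],"grip": 0.05}
    - {"turn": [0,0,0],"slide": [0,0,0.4],"grip": 0.05}
    - {"turn": [0,0,0],"slide": [0,0,0.2],"grip": 0.05}
    - {"turn": [0,0,0],"slide": [0,0,0],"grip": 0.05}
    - {"turn": [0,0,0],"slide": [0,0,0],"grip": 0.05}

```text
time: 31.05
ee_pos: [0.3714, -0.3799, 0.0543]
tool_rot: [[-0.033, 0.999, 0.001], [0.999, 0.033, -0.001], [-0.001, 0.001, -1.0]]
wrist_force: [-0.2, -0.7, -1.1]
finger_gap: 0.0097
gripper_force: 28.3
```

apply_moves:
  steps:
    - {"turn": [0,0,0],"slide": [0,0,0.08],"grip": 0.05}
    - {"turn": [0,0,0],"slide": [0,0,0.08],"grip": 0.05}
    - {"turn": [0,0,0],"slide": [0,0,0],"grip": 0.05}

```text
time: 31.35
ee_pos: [0.3711, -0.3797, 0.0496]
tool_rot: [[-0.033, 0.999, -0.0], [0.999, 0.033, 0.0], [0.0, -0.0, -1.0]]
wrist_force: [-0.3, -0.3, -0.7]
finger_gap: 0.0092
gripper_force: 28.3
```

apply_moves:
  steps:
    - {"turn": [0,0,0],"slide": [0,0,0.06],"grip": 0.05}
    - {"turn": [0,0,0],"slide": [0,0,0],"grip": 0.05}

```text
time: 31.55
ee_pos: [0.3711, -0.3796, 0.048]
tool_rot: [[-0.033, 0.999, -0.0], [0.999, 0.033, 0.0], [0.0, -0.0, -1.0]]
wrist_force: [0.2, -1.5, -1.0]
finger_gap: 0.0094
gripper_force: 28.3
```

apply_moves:
  steps:
    - {"turn": [0,0,0],"slide": [0,0,0.04],"grip": 0.05}
    - {"turn": [0,0,0],"slide": [0,0,0],"grip": 0.05}

```text
time: 31.75
ee_pos: [0.3711, -0.3796, 0.047]
tool_rot: [[-0.033, 0.999, -0.0], [0.999, 0.033, 0.0], [0.0, -0.0, -1.0]]
wrist_force: [-0.2, 0.5, -1.9]
finger_gap: 0.0092
gripper_force: 28.3
```

apply_moves:
  steps:
    - {"turn": [0,0,0],"slide": [0,0,0.04],"grip": 0.05}
    - {"turn": [0,0,0],"slide": [0,0,0],"grip": 0.05}

```text
time: 31.95
ee_pos: [0.3711, -0.3796, 0.046]
tool_rot: [[-0.033, 0.999, -0.0], [0.999, 0.033, 0.0], [0.0, -0.0, -1.0]]
wrist_force: [-0.6, 0.3, -1.6]
finger_gap: 0.0092
gripper_force: 28.3
```

apply_moves:
  steps:
    - {"turn": [0,0,0],"slide": [0,0,0.03],"grip": 0.05}
    - {"turn": [0,0,0],"slide": [0,0,0],"grip": 0.05}

```text
time: 32.15
ee_pos: [0.3711, -0.3797, 0.0453]
tool_rot: [[-0.033, 0.999, -0.0], [0.999, 0.033, 0.0], [0.0, -0.0, -1.0]]
wrist_force: [-0.6, -0.4, -1.1]
finger_gap: 0.0096
gripper_force: 28.3
```

apply_moves:
  steps:
    - {"turn": [0,0,0],"slide": [0,0,0.03],"grip": 0.05}
    - {"turn": [0,0,0],"slide": [0,0,0],"grip": 0.05}

```text
time: 32.35
ee_pos: [0.3711, -0.3796, 0.0445]
tool_rot: [[-0.033, 0.999, -0.0], [0.999, 0.033, 0.0], [0.0, -0.0, -1.0]]
wrist_force: [-0.4, -0.1, -2.0]
finger_gap: 0.0098
gripper_force: 28.3
```

apply_moves:
  steps:
    - {"turn": [0,0,0],"slide": [0,0,0.02],"grip": 0.05}
    - {"turn": [0,0,0],"slide": [0,0,0],"grip": 0.05}

```text
time: 32.55
ee_pos: [0.3712, -0.3797, 0.0442]
tool_rot: [[-0.033, 0.999, 0.0], [0.999, 0.033, -0.0], [-0.0, 0.0, -1.0]]
wrist_force: [-0.5, -1.0, -0.4]
finger_gap: 0.0091
gripper_force: 28.4
```

apply_moves:
  steps:
    - {"turn": [0,0,0],"slide": [0,0,0],"grip": 0.15}
    - {"turn": [0,0,0],"slide": [0,0,0],"grip": 0.25}
    - {"turn": [0,0,0],"slide": [0,0,0],"grip": 0.4}
    - {"turn": [0,0,0],"slide": [0,0,0],"grip": 0.4}
    - {"turn": [0,0,0],"slide": [0,0,-0.4],"grip": 0.4}
    - {"turn": [0,0,0],"slide": [0,0,-0.95],"grip": 0.6}
    - {"turn": [0,0,0],"slide": [0,0,-0.95],"grip": 0.6}
    - {"turn": [0,0,0],"slide": [0,0,-0.95],"grip": 0.6}
    - {"turn": [0,0,0],"slide": [0,0,-0.95],"grip": 0.6}
    - {"turn": [0,0,0],"slide": [0,0,-0.95],"grip": 0.6}

```text
time: 33.55
ee_pos: [0.3711, -0.3796, 0.1748]
tool_rot: [[-0.033, 0.999, 0.0], [0.999, 0.033, -0.0], [-0.0, 0.0, -1.0]]
wrist_force: [0.4, 0.5, 0.4]
finger_gap: 0.0515
gripper_force: 0.0
```

```bash
python3 pots.py; python3 plan.py .430 .3955 .167 29; python3 lug.py .371 -.38 .096 185,200 pics/w5.png
```

```text
[344  46  31  21 267] [359.7  57.9] [[ 0.952 -0.21   0.05 ]]
[264 162  30  26 487] [279.3 176. ] [[0.612 0.009 0.05 ]]
[341 165  34  35 763] [356.8 183.3] [[ 0.597 -0.204  0.05 ]]
[ 133  208   41   42 1053] [156.3 228.9] [[0.461 0.339 0.05 ]]
[ 396  219   40   49 1381] [415.5 242.9] [[ 0.438 -0.366  0.05 ]]
[255 228  17  17 201] [262.5 235.9] [[0.448 0.05  0.05 ]]
[287 229  17  16 213] [295.1 236.2] [[ 0.449 -0.038  0.05 ]]
[  319   240   241   180 15866] [459.1 351.3] [[ 0.148 -0.486  0.05 ]]
heading 91.9->29.0 j6 7 turn total [0.005 0.002 1.048], 8 rows of [0.001 0.    0.131]
slide total [ 17.08 -26.03   0.47] 28 rows of [ 0.61  -0.929  0.017]
33.65 [ 0.3719 -0.3807  0.1769]
[[282.89499527 202.42860086]]
185
  (array([ 0.3894, -0.3742]), 'len 57.1 thick 30.7 longdir 94.1', array([308.3, 188.8]), 1796)
  (array([ 0.3703, -0.381 ]), 'len 23.1 thick 8.5 longdir 91.8', array([281.9, 201.7]), 254)
  (array([ 0.3874, -0.4038]), 'len 39.7 thick 5.6 longdir 130.9', array([300.2, 228.2]), 98)
200
  (array([ 0.3893, -0.3737]), 'len 56.2 thick 30.7 longdir 94.1', array([308.4, 188.8]), 1772)
  (array([ 0.3703, -0.381 ]), 'len 23.1 thick 6.9 longdir 91.9', array([282.1, 202.2]), 218)
  (array([ 0.3872, -0.404 ]), 'len 38.5 thick 4.8 longdir 130.7', array([299.9, 227.8]), 74)
```

Pot1 is on the mat, 1–2 mm from its centre, and the others haven't moved. On to pot2.

apply_moves:
  steps:
    - {"turn": [0,0,0.131],"slide": [0,0,0],"grip": 0.6}
    - {"turn": [0,0,0.131],"slide": [0,0,0],"grip": 0.6}
    - {"turn": [0,0,0.131],"slide": [0,0,0],"grip": 0.6}
    - {"turn": [0,0,0.131],"slide": [0,0,0],"grip": 0.6}
    - {"turn": [0,0,0.131],"slide": [0,0,0],"grip": 0.6}
    - {"turn": [0,0,0.131],"slide": [0,0,0],"grip": 0.6}
    - {"turn": [0,0,0.131],"slide": [0,0,0],"grip": 0.6}
    - {"turn": [0,0,0.131],"slide": [0,0,0],"grip": 0.6}

```text
time: 34.45
ee_pos: [0.371, -0.3795, 0.1729]
tool_rot: [[0.877, 0.48, -0.0], [0.48, -0.877, 0.0], [0.0, -0.0, -1.0]]
wrist_force: [0.3, -0.8, 0.4]
finger_gap: 0.0514
gripper_force: 0.0
```

apply_moves:
  steps:
    - {"turn": [0,0,0],"slide": [0.61,-0.93,0],"grip": 0.6}
    - {"turn": [0,0,0],"slide": [0.61,-0.93,0],"grip": 0.6}
    - {"turn": [0,0,0],"slide": [0.61,-0.93,0],"grip": 0.6}
    - {"turn": [0,0,0],"slide": [0.61,-0.93,0],"grip": 0.6}
    - {"turn": [0,0,0],"slide": [0.61,-0.93,0],"grip": 0.6}
    - {"turn": [0,0,0],"slide": [0.61,-0.93,0],"grip": 0.6}
    - {"turn": [0,0,0],"slide": [0.61,-0.93,0],"grip": 0.6}
    - {"turn": [0,0,0],"slide": [0.61,-0.93,0],"grip": 0.6}
    - {"turn": [0,0,0],"slide": [0.61,-0.93,0],"grip": 0.6}
    - {"turn": [0,0,0],"slide": [0.61,-0.93,0],"grip": 0.6}

```text
time: 35.45
ee_pos: [0.3916, -0.1013, 0.173]
tool_rot: [[0.875, 0.485, 0.0], [0.485, -0.875, 0.0], [0.0, 0.0, -1.0]]
wrist_force: [0.0, -0.4, -0.2]
finger_gap: 0.0512
gripper_force: 0.0
```

apply_moves:
  steps:
    - {"turn": [0,0,0],"slide": [0.61,-0.93,0],"grip": 0.6}
    - {"turn": [0,0,0],"slide": [0.61,-0.93,0],"grip": 0.6}
    - {"turn": [0,0,0],"slide": [0.61,-0.93,0],"grip": 0.6}
    - {"turn": [0,0,0],"slide": [0.61,-0.93,0],"grip": 0.6}
    - {"turn": [0,0,0],"slide": [0.61,-0.93,0],"grip": 0.6}
    - {"turn": [0,0,0],"slide": [0.61,-0.93,0],"grip": 0.6}
    - {"turn": [0,0,0],"slide": [0.61,-0.93,0],"grip": 0.6}
    - {"turn": [0,0,0],"slide": [0.61,-0.93,0],"grip": 0.6}
    - {"turn": [0,0,0],"slide": [0.61,-0.93,0],"grip": 0.6}
    - {"turn": [0,0,0],"slide": [0.61,-0.93,0],"grip": 0.6}

```text
time: 36.45
ee_pos: [0.4123, 0.176, 0.173]
tool_rot: [[0.875, 0.485, 0.0], [0.485, -0.875, 0.0], [0.0, -0.0, -1.0]]
wrist_force: [0.2, 0.1, 0.6]
finger_gap: 0.0511
gripper_force: 0.0
```

apply_moves:
  steps:
    - {"turn": [0,0,0],"slide": [0.61,-0.93,0],"grip": 0.6}
    - {"turn": [0,0,0],"slide": [0.61,-0.93,0],"grip": 0.6}
    - {"turn": [0,0,0],"slide": [0.61,-0.93,0],"grip": 0.6}
    - {"turn": [0,0,0],"slide": [0.61,-0.93,0],"grip": 0.6}
    - {"turn": [0,0,0],"slide": [0.61,-0.93,0],"grip": 0.6}
    - {"turn": [0,0,0],"slide": [0.61,-0.93,0],"grip": 0.6}
    - {"turn": [0,0,0],"slide": [0.61,-0.93,0],"grip": 0.6}
    - {"turn": [0,0,0],"slide": [0.61,-0.93,0],"grip": 0.6}
    - {"turn": [0,0,0],"slide": [0,0,0],"grip": 0.6}
    - {"turn": [0,0,0],"slide": [0,0,0],"grip": 0.6}

```text
time: 37.45
ee_pos: [0.4288, 0.3968, 0.1726]
tool_rot: [[0.874, 0.486, -0.001], [0.486, -0.874, -0.001], [-0.001, 0.0, -1.0]]
wrist_force: [1.2, -0.1, 0.5]
finger_gap: 0.0514
gripper_force: 0.0
```

```bash
python3 lug.py .430 .3955 .092 170,190,205 pics/w6.png; python3 pots.py
```

```text
37.5 [0.4289 0.3964 0.1728]
[[285.57616282 202.99560629]]
170
  (array([0.448 , 0.3847]), 'len 46.9 thick 30.0 longdir 31.4', array([311.3, 185.7]), 1537)
  (array([0.4307, 0.3948]), 'len 25.1 thick 8.8 longdir 32.6', array([286.6, 202.2]), 298)
  (array([0.423 , 0.3698]), 'len 39.5 thick 6.2 longdir 74.9', array([307.7, 224.6]), 118)
190
  (array([0.4482, 0.3843]), 'len 46.9 thick 29.2 longdir 31.4', array([311.6, 185.8]), 1508)
  (array([0.4306, 0.3951]), 'len 23.9 thick 8.2 longdir 32.5', array([286.3, 202.3]), 274)
  (array([0.4232, 0.3697]), 'len 39.5 thick 5.7 longdir 74.9', array([308. , 224.6]), 98)
205
  (array([0.4482, 0.3843]), 'len 46.9 thick 29.2 longdir 31.4', array([311.7, 185.8]), 1488)
  (array([0.4306, 0.3951]), 'len 23.7 thick 7.9 longdir 32.9', array([286.2, 202.3]), 255)
  (array([0.4233, 0.3697]), 'len 39.5 thick 5.5 longdir 74.8', array([307.6, 224.2]), 80)
[264 162  30  26 492] [279.3 175.9] [[0.613 0.009 0.05 ]]
[341 165  35  35 766] [356.8 183.3] [[ 0.597 -0.204  0.05 ]]
[ 133  208   41   42 1053] [156.3 228.8] [[0.461 0.339 0.05 ]]
[ 396  219   40   49 1384] [415.5 242.8] [[ 0.438 -0.366  0.05 ]]
[255 228  17  17 202] [262.5 235.9] [[0.448 0.05  0.05 ]]
[287 229  17  16 216] [295.1 236.2] [[ 0.449 -0.038  0.05 ]]
```

apply_moves:
  steps:
    - {"turn": [0,0,-0.057],"slide": [0.03,0.08,0.5],"grip": 0.6}
    - {"turn": [0,0,0],"slide": [0,0,0.8],"grip": 0.6}
    - {"turn": [0,0,0],"slide": [0,0,0.8],"grip": 0.6}
    - {"turn": [0,0,0],"slide": [0,0,0.8],"grip": 0.6}
    - {"turn": [0,0,0],"slide": [0,0,0.8],"grip": 0.6}
    - {"turn": [0,0,0],"slide": [0,0,0.8],"grip": 0.6}
    - {"turn": [0,0,0],"slide": [0,0,0.6],"grip": 0.6}
    - {"turn": [0,0,0],"slide": [0,0,0.2],"grip": 0.6}
    - {"turn": [0,0,0],"slide": [0,0,0],"grip": 0.6}
    - {"turn": [0,0,0],"slide": [0,0,0],"grip": 0.6}

```text
time: 38.55
ee_pos: [0.4311, 0.3955, 0.0414]
tool_rot: [[0.844, 0.536, 0.001], [0.536, -0.844, 0.001], [0.001, -0.0, -1.0]]
wrist_force: [0.6, -0.6, 0.6]
finger_gap: 0.0512
gripper_force: 0.0
```

apply_moves:
  steps:
    - {"turn": [0,0,0],"slide": [0,0,0],"grip": 0.4}
    - {"turn": [0,0,0],"slide": [0,0,0],"grip": 0.3}
    - {"turn": [0,0,0],"slide": [0,0,0],"grip": 0.2}
    - {"turn": [0,0,0],"slide": [0,0,0],"grip": 0.15}
    - {"turn": [0,0,0],"slide": [0,0,0],"grip": 0.12}
    - {"turn": [0,0,0],"slide": [0,0,0],"grip": 0.08}
    - {"turn": [0,0,0],"slide": [0,0,0],"grip": 0.05}
    - {"turn": [0,0,0],"slide": [0,0,0],"grip": 0.05}
  force: 28

```text
time: 39.35
ee_pos: [0.4308, 0.3954, 0.0406]
tool_rot: [[0.844, 0.536, 0.0], [0.536, -0.844, 0.0], [0.0, -0.0, -1.0]]
wrist_force: [-0.0, -0.6, 4.0]
finger_gap: 0.0095
gripper_force: 28.9
```

apply_moves:
  steps:
    - {"turn": [0,0,0],"slide": [0,0,-0.05],"grip": 0.05}
    - {"turn": [0,0,0],"slide": [0,0,-0.1],"grip": 0.05}
    - {"turn": [0,0,0],"slide": [0,0,-0.2],"grip": 0.05}
    - {"turn": [0,0,0],"slide": [0,0,-0.4],"grip": 0.05}
    - {"turn": [0,0,0],"slide": [0,0,-0.7],"grip": 0.05}
    - {"turn": [0,0,0],"slide": [0,0,-0.9],"grip": 0.05}
    - {"turn": [0,0,0],"slide": [0,0,-0.9],"grip": 0.05}
    - {"turn": [0,0,0],"slide": [0,0,-0.9],"grip": 0.05}
    - {"turn": [0,0,0],"slide": [0,0,-0.7],"grip": 0.05}
    - {"turn": [0,0,0],"slide": [0,0,-0.4],"grip": 0.05}

```text
time: 40.35
ee_pos: [0.431, 0.3956, 0.174]
tool_rot: [[0.844, 0.536, 0.002], [0.536, -0.844, 0.001], [0.002, -0.0, -1.0]]
wrist_force: [0.8, 0.4, -1.2]
finger_gap: 0.0093
gripper_force: 28.2
```

```bash
python3 plan.py .4069 -.3299 .175
```

```text
heading 32.4->32.4 j6 93 turn total [-0.    -0.002  0.   ], 1 rows of [-0.    -0.002  0.   ]
slide total [-16.37  23.98  -0.04] 26 rows of [-0.63   0.922 -0.001]
```

apply_moves:
  steps:
    - {"turn": [0,0,0],"slide": [-0.17,0.25,0],"grip": 0.05}
    - {"turn": [0,0,0],"slide": [-0.33,0.48,0],"grip": 0.05}
    - {"turn": [0,0,0],"slide": [-0.62,0.91,0],"grip": 0.05}
    - {"turn": [0,0,0],"slide": [-0.62,0.91,0],"grip": 0.05}
    - {"turn": [0,0,0],"slide": [-0.62,0.91,0],"grip": 0.05}
    - {"turn": [0,0,0],"slide": [-0.62,0.91,0],"grip": 0.05}
    - {"turn": [0,0,0],"slide": [-0.62,0.91,0],"grip": 0.05}
    - {"turn": [0,0,0],"slide": [-0.62,0.91,0],"grip": 0.05}
    - {"turn": [0,0,0],"slide": [-0.62,0.91,0],"grip": 0.05}
    - {"turn": [0,0,0],"slide": [-0.62,0.91,0],"grip": 0.05}

```text
time: 41.35
ee_pos: [0.4217, 0.1511, 0.1706]
tool_rot: [[0.844, 0.536, -0.002], [0.536, -0.844, -0.0], [-0.001, -0.001, -1.0]]
wrist_force: [0.1, -0.8, -0.9]
finger_gap: 0.0093
gripper_force: 28.2
```

apply_moves:
  steps:
    - {"turn": [0,0,0],"slide": [-0.62,0.91,0],"grip": 0.05}
    - {"turn": [0,0,0],"slide": [-0.62,0.91,0],"grip": 0.05}
    - {"turn": [0,0,0],"slide": [-0.62,0.91,0],"grip": 0.05}
    - {"turn": [0,0,0],"slide": [-0.62,0.91,0],"grip": 0.05}
    - {"turn": [0,0,0],"slide": [-0.62,0.91,0],"grip": 0.05}
    - {"turn": [0,0,0],"slide": [-0.62,0.91,0],"grip": 0.05}
    - {"turn": [0,0,0],"slide": [-0.62,0.91,0],"grip": 0.05}
    - {"turn": [0,0,0],"slide": [-0.62,0.91,0],"grip": 0.05}
    - {"turn": [0,0,0],"slide": [-0.62,0.91,0],"grip": 0.05}
    - {"turn": [0,0,0],"slide": [-0.62,0.91,0],"grip": 0.05}

```text
time: 42.35
ee_pos: [0.4124, -0.1234, 0.1706]
tool_rot: [[0.844, 0.536, -0.001], [0.536, -0.844, 0.001], [-0.001, -0.001, -1.0]]
wrist_force: [0.6, -0.3, -0.1]
finger_gap: 0.0096
gripper_force: 28.2
```

apply_moves:
  steps:
    - {"turn": [0,0,0],"slide": [-0.62,0.91,0],"grip": 0.05}
    - {"turn": [0,0,0],"slide": [-0.62,0.91,0],"grip": 0.05}
    - {"turn": [0,0,0],"slide": [-0.62,0.91,0],"grip": 0.05}
    - {"turn": [0,0,0],"slide": [-0.62,0.91,0],"grip": 0.05}
    - {"turn": [0,0,0],"slide": [-0.62,0.91,0],"grip": 0.05}
    - {"turn": [0,0,0],"slide": [-0.62,0.91,0],"grip": 0.05}
    - {"turn": [0,0,0],"slide": [-0.5,0.7,0],"grip": 0.05}
    - {"turn": [0,0,0],"slide": [-0.5,0.7,0],"grip": 0.05}
    - {"turn": [0,0,0],"slide": [0,0,0],"grip": 0.05}
    - {"turn": [0,0,0],"slide": [0,0,0],"grip": 0.05}

```text
time: 43.35
ee_pos: [0.4051, -0.3299, 0.1706]
tool_rot: [[0.845, 0.535, -0.001], [0.535, -0.845, 0.001], [-0.0, -0.002, -1.0]]
wrist_force: [-0.4, 0.2, -1.1]
finger_gap: 0.0096
gripper_force: 28.2
```

```bash
python3 plan.py .4069 -.3299 .0496;python3 pots.py
```

```text
heading 32.3->32.3 j6 10 turn total [-0.002  0.    -0.   ], 1 rows of [-0.002  0.    -0.   ]
slide total [0.06 0.04 4.84] 6 rows of [0.01  0.006 0.807]
[344  46  31  21 261] [360.   57.8] [[ 0.952 -0.21   0.05 ]]
[264 162  30  26 489] [279.3 176. ] [[0.612 0.009 0.05 ]]
[341 165  34  35 759] [356.9 183.4] [[ 0.597 -0.204  0.05 ]]
[  296   217   245   203 15253] [422.8 336.8] [[ 0.186 -0.387  0.05 ]]
[ 396  219   56   47 1284] [418.3 238.8] [[ 0.449 -0.374  0.05 ]]
[287 229  17  16 211] [295.1 236.2] [[ 0.449 -0.038  0.05 ]]
```

apply_moves:
  steps:
    - {"turn": [0,0,0],"slide": [0.06,0.04,0.3],"grip": 0.05}
    - {"turn": [0,0,0],"slide": [0,0,0.7],"grip": 0.05}
    - {"turn": [0,0,0],"slide": [0,0,0.8],"grip": 0.05}
    - {"turn": [0,0,0],"slide": [0,0,0.6],"grip": 0.05}
    - {"turn": [0,0,0],"slide": [0,0,0.4],"grip": 0.05}
    - {"turn": [0,0,0],"slide": [0,0,0.4],"grip": 0.05}
    - {"turn": [0,0,0],"slide": [0,0,0.4],"grip": 0.05}
    - {"turn": [0,0,0],"slide": [0,0,0.4],"grip": 0.05}
    - {"turn": [0,0,0],"slide": [0,0,0],"grip": 0.05}
    - {"turn": [0,0,0],"slide": [0,0,0],"grip": 0.05}

```text
time: 44.4
ee_pos: [0.4081, -0.3302, 0.0717]
tool_rot: [[0.844, 0.536, -0.0], [0.536, -0.844, 0.0], [0.0, -0.0, -1.0]]
wrist_force: [0.3, 0.8, -1.5]
finger_gap: 0.0094
gripper_force: 28.2
```

apply_moves:
  steps:
    - {"turn": [0,0,0],"slide": [0,0,0.2],"grip": 0.05}
    - {"turn": [0,0,0],"slide": [0,0,0.2],"grip": 0.05}
    - {"turn": [0,0,0],"slide": [0,0,0.1],"grip": 0.05}
    - {"turn": [0,0,0],"slide": [0,0,0.1],"grip": 0.05}
    - {"turn": [0,0,0],"slide": [0,0,0],"grip": 0.05}
    - {"turn": [0,0,0],"slide": [0,0,0],"grip": 0.05}

```text
time: 45.0
ee_pos: [0.408, -0.3301, 0.0567]
tool_rot: [[0.844, 0.536, -0.0], [0.536, -0.844, 0.0], [0.0, -0.0, -1.0]]
wrist_force: [-0.4, 0.1, -0.7]
finger_gap: 0.0093
gripper_force: 28.2
```

Seat at about 0.0496.

apply_moves:
  steps:
    - {"turn": [0,0,0],"slide": [0,0,0.08],"grip": 0.05}
    - {"turn": [0,0,0],"slide": [0,0,0.08],"grip": 0.05}
    - {"turn": [0,0,0],"slide": [0,0,0.04],"grip": 0.05}
    - {"turn": [0,0,0],"slide": [0,0,0],"grip": 0.05}

```text
time: 45.4
ee_pos: [0.4079, -0.33, 0.0514]
tool_rot: [[0.844, 0.536, -0.0], [0.536, -0.844, 0.0], [-0.0, -0.0, -1.0]]
wrist_force: [-0.1, 1.1, -0.4]
finger_gap: 0.0091
gripper_force: 28.2
```

apply_moves:
  steps:
    - {"turn": [0,0,0],"slide": [0,0,0.04],"grip": 0.05}
    - {"turn": [0,0,0],"slide": [0,0,0],"grip": 0.05}

```text
time: 45.6
ee_pos: [0.408, -0.3301, 0.0506]
tool_rot: [[0.844, 0.536, -0.0], [0.536, -0.844, 0.0], [0.0, -0.0, -1.0]]
wrist_force: [0.5, -0.5, -1.2]
finger_gap: 0.0092
gripper_force: 28.2
```

apply_moves:
  steps:
    - {"turn": [0,0,0],"slide": [0,0,0.02],"grip": 0.05}
    - {"turn": [0,0,0],"slide": [0,0,0],"grip": 0.05}

```text
time: 45.8
ee_pos: [0.408, -0.3301, 0.0501]
tool_rot: [[0.844, 0.536, -0.0], [0.536, -0.844, 0.0], [0.0, -0.0, -1.0]]
wrist_force: [-0.4, 0.7, -0.5]
finger_gap: 0.0091
gripper_force: 28.2
```

apply_moves:
  steps:
    - {"turn": [0,0,0],"slide": [0,0,0.02],"grip": 0.05}
    - {"turn": [0,0,0],"slide": [0,0,0],"grip": 0.05}

```text
time: 46.0
ee_pos: [0.4081, -0.3302, 0.0497]
tool_rot: [[0.844, 0.536, 0.0], [0.536, -0.844, -0.0], [0.0, 0.0, -1.0]]
wrist_force: [-0.3, 0.9, 0.3]
finger_gap: 0.0094
gripper_force: 28.3
```

apply_moves:
  steps:
    - {"turn": [0,0,0],"slide": [0,0,0],"grip": 0.15}
    - {"turn": [0,0,0],"slide": [0,0,0],"grip": 0.25}
    - {"turn": [0,0,0],"slide": [0,0,0],"grip": 0.4}
    - {"turn": [0,0,0],"slide": [0,0,0],"grip": 0.4}
    - {"turn": [0,0,0],"slide": [0,0,-0.4],"grip": 0.4}
    - {"turn": [0,0,0],"slide": [0,0,-0.95],"grip": 0.6}
    - {"turn": [0,0,0],"slide": [0,0,-0.95],"grip": 0.6}
    - {"turn": [0,0,0],"slide": [0,0,-0.95],"grip": 0.6}
    - {"turn": [0,0,0],"slide": [0,0,-0.95],"grip": 0.6}
    - {"turn": [0,0,0],"slide": [0,0,-0.95],"grip": 0.6}

```text
time: 47.0
ee_pos: [0.4079, -0.3301, 0.1803]
tool_rot: [[0.844, 0.536, 0.0], [0.536, -0.844, -0.0], [0.0, 0.001, -1.0]]
wrist_force: [0.3, -0.4, -0.4]
finger_gap: 0.0511
gripper_force: 0.0
```

```bash
python3 lug.py .4075 -.330 .101 185,200 pics/w7.png; python3 pots.py; python3 plan.py .557 -.227 .172 -62
```

```text
47.05 [ 0.4088 -0.331   0.1842]
[[283.1536485  204.48334315]]
185
  (array([ 0.4168, -0.3181]), 'len 36.6 thick 4.0 longdir 25.4', array([277.1, 184.1]), 100)
  (array([ 0.422 , -0.3406]), 'len 52.2 thick 34.3 longdir 34.6', array([307.5, 187.4]), 1677)
  (array([ 0.3988, -0.3379]), 'len 44.2 thick 12.0 longdir 43.9', array([284.2, 207.4]), 315)
  (array([ 0.3975, -0.3583]), 'len 42.8 thick 6.8 longdir 77.1', array([303.6, 227.8]), 97)
200
  (array([ 0.4168, -0.3181]), 'len 36.6 thick 3.9 longdir 25.6', array([277. , 184.4]), 70)
  (array([ 0.422 , -0.3406]), 'len 52.2 thick 34.3 longdir 34.6', array([307.7, 187.6]), 1643)
  (array([ 0.4053, -0.3312]), 'len 23.3 thick 6.9 longdir 32.4', array([283., 204.]), 243)
  (array([ 0.3974, -0.3582]), 'len 42.8 thick 6.3 longdir 76.2', array([303.3, 227.6]), 83)
[323  38  52  29 442] [348.2  54.4] [[ 0.961 -0.177  0.05 ]]
[264 162  30  26 486] [279.3 176. ] [[0.612 0.009 0.05 ]]
[341 165  34  35 762] [356.8 183.3] [[ 0.597 -0.204  0.05 ]]
[  296   215   250   205 15615] [425.7 335.9] [[ 0.188 -0.395  0.05 ]]
[ 396  219   38   46 1045] [414.7 241.3] [[ 0.442 -0.364  0.05 ]]
[255 228  17  17 202] [262.6 235.9] [[0.448 0.05  0.05 ]]
[287 229  17  16 212] [295.2 236.2] [[ 0.449 -0.038  0.05 ]]
heading 32.4->-62.0 j6 105 turn total [ 0.003 -0.005  1.574], 12 rows of [ 0.    -0.     0.131]
slide total [-0.89 -7.19  0.41] 8 rows of [-0.111 -0.898  0.052]
```

Pot2 is seated concentrically: its lug sits at px (283,204), where predicted for nested height. Now pot3.

apply_moves:
  steps:
    - {"turn": [0,0,0.131],"slide": [0,0,0],"grip": 0.6}
    - {"turn": [0,0,0.131],"slide": [0,0,0],"grip": 0.6}
    - {"turn": [0,0,0.131],"slide": [0,0,0],"grip": 0.6}
    - {"turn": [0,0,0.131],"slide": [0,0,0],"grip": 0.6}
    - {"turn": [0,0,0.131],"slide": [0,0,0],"grip": 0.6}
    - {"turn": [0,0,0.131],"slide": [0,0,0],"grip": 0.6}
    - {"turn": [0,0,0.131],"slide": [0,0,0],"grip": 0.6}
    - {"turn": [0,0,0.131],"slide": [0,0,0],"grip": 0.6}
    - {"turn": [0,0,0.131],"slide": [0,0,0],"grip": 0.6}
    - {"turn": [0,0,0.131],"slide": [0,0,0],"grip": 0.6}

```text
time: 48.1
ee_pos: [0.4079, -0.33, 0.1784]
tool_rot: [[0.688, -0.726, -0.0], [-0.726, -0.688, 0.0], [-0.0, -0.0, -1.0]]
wrist_force: [0.9, 0.6, 1.2]
finger_gap: 0.0511
gripper_force: 0.0
```

apply_moves:
  steps:
    - {"turn": [0,0,0.131],"slide": [0,0,0],"grip": 0.6}
    - {"turn": [0,0,0.131],"slide": [0,0,0],"grip": 0.6}
    - {"turn": [0,0,0],"slide": [-0.11,-0.9,0],"grip": 0.6}
    - {"turn": [0,0,0],"slide": [-0.11,-0.9,0],"grip": 0.6}
    - {"turn": [0,0,0],"slide": [-0.11,-0.9,0],"grip": 0.6}
    - {"turn": [0,0,0],"slide": [-0.11,-0.9,0],"grip": 0.6}
    - {"turn": [0,0,0],"slide": [-0.11,-0.9,0],"grip": 0.6}
    - {"turn": [0,0,0],"slide": [-0.11,-0.9,0],"grip": 0.6}
    - {"turn": [0,0,0],"slide": [-0.11,-0.9,0],"grip": 0.6}
    - {"turn": [0,0,0],"slide": [-0.11,-0.9,0],"grip": 0.6}

```text
time: 49.1
ee_pos: [0.557, -0.2253, 0.1784]
tool_rot: [[0.471, -0.882, -0.0], [-0.882, -0.471, 0.0], [-0.0, 0.0, -1.0]]
wrist_force: [0.8, -0.4, 0.5]
finger_gap: 0.0514
gripper_force: 0.0
```

apply_moves:
  steps:
    - {"turn": [0,0,0],"slide": [0,0,0],"grip": 0.6}
    - {"turn": [0,0,0],"slide": [0,0,0],"grip": 0.6}

```text
time: 49.3
ee_pos: [0.5564, -0.2257, 0.1781]
tool_rot: [[0.472, -0.882, -0.001], [-0.882, -0.472, 0.0], [-0.001, 0.0, -1.0]]
wrist_force: [0.3, -0.4, 0.3]
finger_gap: 0.0509
gripper_force: 0.0
```

```bash
python3 lug.py .557 -.227 .092 170,190,205 pics/w8.png; python3 pots.py
```

```text
49.35 [ 0.5561 -0.226   0.1783]
[[282.25805543 200.65494973]]
170
  (array([ 0.5802, -0.2299]), 'len 41.2 thick 28.9 longdir 115.9', array([256.4, 181.3]), 1333)
  (array([ 0.5619, -0.2126]), 'len 51.6 thick 20.0 longdir 77.6', array([275. , 204.1]), 406)
190
  (array([ 0.5802, -0.2299]), 'len 41.2 thick 28.9 longdir 115.9', array([256.3, 181.3]), 1319)
  (array([ 0.5622, -0.2126]), 'len 51.5 thick 19.4 longdir 77.6', array([274.7, 204.1]), 366)
205
  (array([ 0.5803, -0.2299]), 'len 41.2 thick 28.9 longdir 115.9', array([256.2, 181.2]), 1305)
  (array([ 0.5595, -0.2262]), 'len 23.4 thick 8.9 longdir 114.0', array([279.7, 199.7]), 254)
  (array([ 0.5678, -0.2045]), 'len 34.9 thick 5.2 longdir 65.7', array([259.7, 217.3]), 81)
[124   0  26  24 229] [137.9  11.9] [[1.071 0.418 0.05 ]]
[ 132    0  153   64 5699] [220.1  31.1] [[1.019 0.184 0.05 ]]
[  264   120   210   300 20810] [360.9 291.9] [[ 0.303 -0.218  0.05 ]]
[264 162  30  26 459] [279.5 176.4] [[0.611 0.008 0.05 ]]
[341 165  27  34 542] [353.3 181.7] [[ 0.601 -0.194  0.05 ]]
[397 219  28  42 498] [409.  236.4] [[ 0.455 -0.348  0.05 ]]
```

apply_moves:
  steps:
    - {"turn": [0,0,0.05],"slide": [0.07,-0.1,0.6],"grip": 0.6}
    - {"turn": [0,0,0],"slide": [0,0,0.8],"grip": 0.6}
    - {"turn": [0,0,0],"slide": [0,0,0.8],"grip": 0.6}
    - {"turn": [0,0,0],"slide": [0,0,0.8],"grip": 0.6}
    - {"turn": [0,0,0],"slide": [0,0,0.8],"grip": 0.6}
    - {"turn": [0,0,0],"slide": [0,0,0.8],"grip": 0.6}
    - {"turn": [0,0,0],"slide": [0,0,0.6],"grip": 0.6}
    - {"turn": [0,0,0],"slide": [0,0,0.25],"grip": 0.6}
    - {"turn": [0,0,0],"slide": [0,0,0],"grip": 0.6}
    - {"turn": [0,0,0],"slide": [0,0,0],"grip": 0.6}

```text
time: 50.4
ee_pos: [0.5598, -0.2266, 0.043]
tool_rot: [[0.424, -0.906, 0.001], [-0.906, -0.424, -0.0], [0.001, -0.001, -1.0]]
wrist_force: [0.5, 0.1, 0.2]
finger_gap: 0.0516
gripper_force: 0.0
```

apply_moves:
  steps:
    - {"turn": [0,0,0],"slide": [0,0,0],"grip": 0.4}
    - {"turn": [0,0,0],"slide": [0,0,0],"grip": 0.3}
    - {"turn": [0,0,0],"slide": [0,0,0],"grip": 0.2}
    - {"turn": [0,0,0],"slide": [0,0,0],"grip": 0.15}
    - {"turn": [0,0,0],"slide": [0,0,0],"grip": 0.12}
    - {"turn": [0,0,0],"slide": [0,0,0],"grip": 0.08}
    - {"turn": [0,0,0],"slide": [0,0,0],"grip": 0.05}
    - {"turn": [0,0,0],"slide": [0,0,0],"grip": 0.05}
  force: 28

```text
time: 51.2
ee_pos: [0.5596, -0.2264, 0.0423]
tool_rot: [[0.424, -0.906, 0.0], [-0.906, -0.424, -0.0], [0.0, -0.0, -1.0]]
wrist_force: [0.0, -0.1, 3.7]
finger_gap: 0.0095
gripper_force: 29.0
```

apply_moves:
  steps:
    - {"turn": [0,0,0],"slide": [0,0,-0.05],"grip": 0.05}
    - {"turn": [0,0,0],"slide": [0,0,-0.1],"grip": 0.05}
    - {"turn": [0,0,0],"slide": [0,0,-0.2],"grip": 0.05}
    - {"turn": [0,0,0],"slide": [0,0,-0.4],"grip": 0.05}
    - {"turn": [0,0,0],"slide": [0,0,-0.7],"grip": 0.05}
    - {"turn": [0,0,0],"slide": [0,0,-0.9],"grip": 0.05}
    - {"turn": [0,0,0],"slide": [0,0,-0.9],"grip": 0.05}
    - {"turn": [0,0,0],"slide": [0,0,-0.9],"grip": 0.05}
    - {"turn": [0,0,0],"slide": [0,0,-0.9],"grip": 0.05}
    - {"turn": [0,0,0],"slide": [0,0,-0.5],"grip": 0.05}

```text
time: 52.2
ee_pos: [0.5599, -0.2265, 0.1836]
tool_rot: [[0.424, -0.906, 0.002], [-0.906, -0.424, -0.001], [0.002, -0.002, -1.0]]
wrist_force: [-0.0, -0.7, -0.6]
finger_gap: 0.0095
gripper_force: 28.4
```

apply_moves:
  steps:
    - {"turn": [0,0,-0.06],"slide": [0,0,0],"grip": 0.05}
    - {"turn": [0,0,-0.1],"slide": [0,0,0],"grip": 0.05}
    - {"turn": [0,0,-0.1],"slide": [0,0,0],"grip": 0.05}
    - {"turn": [0,0,-0.1],"slide": [0,0,0],"grip": 0.05}
    - {"turn": [0,0,-0.1],"slide": [0,0,0],"grip": 0.05}
    - {"turn": [0,0,-0.1],"slide": [0,0,0],"grip": 0.05}
    - {"turn": [0,0,-0.06],"slide": [0,0,0],"grip": 0.05}
    - {"turn": [0,0,0],"slide": [0,0,0],"grip": 0.05}
    - {"turn": [0,0,0],"slide": [0,0,0],"grip": 0.05}

```text
time: 53.1
ee_pos: [0.5594, -0.2263, 0.1809]
tool_rot: [[0.884, -0.467, -0.0], [-0.467, -0.884, 0.0], [-0.0, -0.0, -1.0]]
wrist_force: [0.2, 0.3, 0.7]
finger_gap: 0.0098
gripper_force: 28.4
```

```bash
python3 plan.py .4165 -.4195 .180
```

```text
heading -27.8->-27.8 j6 88 turn total [-0.  0. -0.], 1 rows of [-0.  0. -0.]
slide total [-1.45  9.5   0.04] 11 rows of [-0.132  0.864  0.003]
```

apply_moves:
  steps:
    - {"turn": [0,0,0],"slide": [-0.03,0.2,0],"grip": 0.05}
    - {"turn": [0,0,0],"slide": [-0.07,0.5,0],"grip": 0.05}
    - {"turn": [0,0,0],"slide": [-0.14,0.9,0],"grip": 0.05}
    - {"turn": [0,0,0],"slide": [-0.14,0.9,0],"grip": 0.05}
    - {"turn": [0,0,0],"slide": [-0.14,0.9,0],"grip": 0.05}
    - {"turn": [0,0,0],"slide": [-0.14,0.9,0],"grip": 0.05}
    - {"turn": [0,0,0],"slide": [-0.14,0.9,0],"grip": 0.05}
    - {"turn": [0,0,0],"slide": [-0.14,0.9,0],"grip": 0.05}
    - {"turn": [0,0,0],"slide": [-0.14,0.9,0],"grip": 0.05}
    - {"turn": [0,0,0],"slide": [-0.14,0.9,0],"grip": 0.05}

```text
time: 54.1
ee_pos: [0.4392, -0.3883, 0.181]
tool_rot: [[0.885, -0.466, -0.0], [-0.466, -0.885, -0.0], [-0.0, 0.0, -1.0]]
wrist_force: [0.6, 0.1, -1.0]
finger_gap: 0.0093
gripper_force: 28.4
```

apply_moves:
  steps:
    - {"turn": [0,0,0],"slide": [-0.14,0.9,0],"grip": 0.05}
    - {"turn": [0,0,0],"slide": [-0.09,0.7,0],"grip": 0.05}
    - {"turn": [0,0,0],"slide": [0,0,0],"grip": 0.05}
    - {"turn": [0,0,0],"slide": [0,0,0],"grip": 0.05}
    - {"turn": [0,0,0],"slide": [0,0,0],"grip": 0.05}

```text
time: 54.6
ee_pos: [0.4172, -0.4193, 0.1809]
tool_rot: [[0.885, -0.465, 0.0], [-0.465, -0.885, 0.0], [-0.0, -0.0, -1.0]]
wrist_force: [0.7, 0.1, -0.9]
finger_gap: 0.0094
gripper_force: 28.4
```

```bash
python3 plan.py .4165 -.4195 .0563; python3 pots.py
python3 - <<'E'
from h import *
# are the nested lugs still where put? (wrist view)
c=cam("wrist")
from lug import lug
for X,z in (([.3705,-.3805,.096],.096),([.408,-.330,.101],.101)): print(proj(c,X),*lug(c,X,24,200,z)[:3],sep="\n ")
E
```

```text
heading -27.7->-27.7 j6 65 turn total [-0.  0. -0.], 1 rows of [-0.  0. -0.]
slide total [-0.02  0.02  4.98] 6 rows of [-0.004  0.003  0.831]
[344  45  31  22 299] [360.   57.7] [[ 0.952 -0.21   0.05 ]]
[264 162  30  26 489] [279.3 176. ] [[0.612 0.009 0.05 ]]
[  334   210   226   210 17213] [458.1 344.9] [[ 0.165 -0.484  0.05 ]]
[ 397  219   59   53 1646] [423.7 243.3] [[ 0.437 -0.389  0.05 ]]
[255 228  17  17 202] [262.6 235.9] [[0.448 0.05  0.05 ]]
[287 229  17  16 214] [295.1 236.3] [[ 0.449 -0.038  0.05 ]]
[[268.73963647 265.30361508]]
 (array([ 0.3863, -0.3765]), 'len 24.4 thick 20.2 longdir 150.1', array([253.4, 249.8]), 372)
 (array([ 0.3535, -0.3855]), 'len 24.0 thick 15.5 longdir 151.8', array([282., 278.]), 390)
[[197.93812585 257.93537352]]
 (array([ 0.4134, -0.3336]), 'len 42.1 thick 35.4 longdir 58.8', array([200.9, 249.4]), 1493)
```

apply_moves:
  steps:
    - {"turn": [0,0,0],"slide": [0,0,0.3],"grip": 0.05}
    - {"turn": [0,0,0],"slide": [0,0,0.7],"grip": 0.05}
    - {"turn": [0,0,0],"slide": [0,0,0.8],"grip": 0.05}
    - {"turn": [0,0,0],"slide": [0,0,0.7],"grip": 0.05}
    - {"turn": [0,0,0],"slide": [0,0,0.4],"grip": 0.05}
    - {"turn": [0,0,0],"slide": [0,0,0.4],"grip": 0.05}
    - {"turn": [0,0,0],"slide": [0,0,0.4],"grip": 0.05}
    - {"turn": [0,0,0],"slide": [0,0,0.4],"grip": 0.05}
    - {"turn": [0,0,0],"slide": [0,0,0],"grip": 0.05}
    - {"turn": [0,0,0],"slide": [0,0,0],"grip": 0.05}

```text
time: 55.7
ee_pos: [0.417, -0.4197, 0.0785]
tool_rot: [[0.885, -0.465, -0.0], [-0.465, -0.885, 0.0], [-0.0, -0.0, -1.0]]
wrist_force: [0.3, 0.1, -1.0]
finger_gap: 0.0096
gripper_force: 28.4
```

apply_moves:
  steps:
    - {"turn": [0,0,0],"slide": [0,0,0.2],"grip": 0.05}
    - {"turn": [0,0,0],"slide": [0,0,0.2],"grip": 0.05}
    - {"turn": [0,0,0],"slide": [0,0,0.1],"grip": 0.05}
    - {"turn": [0,0,0],"slide": [0,0,0.1],"grip": 0.05}
    - {"turn": [0,0,0],"slide": [0,0,0],"grip": 0.05}
    - {"turn": [0,0,0],"slide": [0,0,0],"grip": 0.05}

```text
time: 56.3
ee_pos: [0.417, -0.4198, 0.0634]
tool_rot: [[0.885, -0.465, 0.0], [-0.465, -0.885, -0.0], [0.0, -0.0, -1.0]]
wrist_force: [0.5, -0.8, -0.7]
finger_gap: 0.0091
gripper_force: 28.4
```

apply_moves:
  steps:
    - {"turn": [0,0,0],"slide": [0,0,0.08],"grip": 0.05}
    - {"turn": [0,0,0],"slide": [0,0,0.08],"grip": 0.05}
    - {"turn": [0,0,0],"slide": [0,0,0.04],"grip": 0.05}
    - {"turn": [0,0,0],"slide": [0,0,0],"grip": 0.05}

```text
time: 56.7
ee_pos: [0.4169, -0.4196, 0.0581]
tool_rot: [[0.885, -0.465, -0.0], [-0.465, -0.885, 0.0], [-0.0, -0.0, -1.0]]
wrist_force: [0.0, -1.0, -0.3]
finger_gap: 0.0092
gripper_force: 28.4
```

apply_moves:
  steps:
    - {"turn": [0,0,0],"slide": [0,0,0.04],"grip": 0.05}
    - {"turn": [0,0,0],"slide": [0,0,0],"grip": 0.05}

```text
time: 56.9
ee_pos: [0.4169, -0.4197, 0.0573]
tool_rot: [[0.885, -0.465, -0.0], [-0.465, -0.885, 0.0], [-0.0, -0.0, -1.0]]
wrist_force: [0.6, -0.0, -0.3]
finger_gap: 0.0093
gripper_force: 28.4
```

apply_moves:
  steps:
    - {"turn": [0,0,0],"slide": [0,0,0.02],"grip": 0.05}
    - {"turn": [0,0,0],"slide": [0,0,0],"grip": 0.05}

```text
time: 57.1
ee_pos: [0.4169, -0.4197, 0.0569]
tool_rot: [[0.885, -0.465, -0.0], [-0.465, -0.885, 0.0], [-0.0, -0.0, -1.0]]
wrist_force: [-0.6, 0.9, -0.9]
finger_gap: 0.0093
gripper_force: 28.4
```

apply_moves:
  steps:
    - {"turn": [0,0,0],"slide": [0,0,0.02],"grip": 0.05}
    - {"turn": [0,0,0],"slide": [0,0,0],"grip": 0.05}

```text
time: 57.3
ee_pos: [0.4169, -0.4198, 0.0563]
tool_rot: [[0.885, -0.465, -0.0], [-0.465, -0.885, 0.0], [-0.0, -0.0, -1.0]]
wrist_force: [0.4, 0.2, -0.0]
finger_gap: 0.0089
gripper_force: 28.4
```

apply_moves:
  steps:
    - {"turn": [0,0,0],"slide": [0,0,0],"grip": 0.15}
    - {"turn": [0,0,0],"slide": [0,0,0],"grip": 0.25}
    - {"turn": [0,0,0],"slide": [0,0,0],"grip": 0.4}
    - {"turn": [0,0,0],"slide": [0,0,0],"grip": 0.4}
    - {"turn": [0,0,0],"slide": [0,0,-0.4],"grip": 0.4}
    - {"turn": [0,0,0],"slide": [0,0,-0.95],"grip": 0.6}
    - {"turn": [0,0,0],"slide": [0,0,-0.95],"grip": 0.6}
    - {"turn": [0,0,0],"slide": [0,0,-0.95],"grip": 0.6}
    - {"turn": [0,0,0],"slide": [0,0,-0.95],"grip": 0.6}
    - {"turn": [0,0,0],"slide": [0,0,-0.95],"grip": 0.6}

```text
time: 58.3
ee_pos: [0.4169, -0.4197, 0.187]
tool_rot: [[0.885, -0.465, 0.0], [-0.465, -0.885, -0.0], [0.001, 0.0, -1.0]]
wrist_force: [0.8, 0.5, 0.5]
finger_gap: 0.0512
gripper_force: 0.0
```

```bash
python3 - <<'E'
from lug import *
c=cam("wrist");cv2.imwrite("pics/w9.png",c["img"])
for X in ([.417,-.4195,.106],[.408,-.330,.101],[.3705,-.3805,.096]): print(proj(c,X),*lug(c,X,24,205,X[2]),sep="\n ")
E
python3 pots.py; python3 plan.py .6013 .0425 .18 21.7
```

```text
[[282.29711922 203.67235399]]
 (array([ 0.43  , -0.4115]), 'len 25.2 thick 13.9 longdir 150.9', array([265.1, 191.8]), 410)
 (array([ 0.4104, -0.4289]), 'len 44.1 thick 5.8 longdir 134.7', array([297.1, 204.8]), 85)
 (array([ 0.412 , -0.4153]), 'len 36.2 thick 13.0 longdir 134.6', array([282.2, 205.6]), 262)
[[198.94673718 254.77521193]]
 (array([ 0.4118, -0.3355]), 'len 23.0 thick 6.9 longdir 31.4', array([201.8, 249. ]), 171)
[[268.36609357 262.02928943]]
 (array([ 0.3724, -0.3824]), 'len 23.2 thick 7.5 longdir 92.7', array([269.5, 259.4]), 182)
[264 162  30  26 491] [279.3 175.9] [[0.613 0.009 0.05 ]]
[  332   215   228   205 16966] [457.6 347.6] [[ 0.158 -0.482  0.05 ]]
[ 397  219   50   53 1280] [419.2 243.4] [[ 0.436 -0.376  0.05 ]]
[255 228  17  17 203] [262.6 235.9] [[0.448 0.05  0.05 ]]
[287 229  17  16 213] [295.1 236.2] [[ 0.449 -0.038  0.05 ]]
heading -27.7->21.7 j6 16 turn total [ 0.004 -0.003 -0.823], 6 rows of [ 0.001 -0.001 -0.137]
slide total [ 13.67 -14.5    0.37] 16 rows of [ 0.855 -0.906  0.023]
```

apply_moves:
  steps:
    - {"turn": [0,0,-0.137],"slide": [0,0,0],"grip": 0.6}
    - {"turn": [0,0,-0.137],"slide": [0,0,0],"grip": 0.6}
    - {"turn": [0,0,-0.137],"slide": [0,0,0],"grip": 0.6}
    - {"turn": [0,0,-0.137],"slide": [0,0,0],"grip": 0.6}
    - {"turn": [0,0,-0.137],"slide": [0,0,0],"grip": 0.6}
    - {"turn": [0,0,-0.137],"slide": [0,0,0],"grip": 0.6}

```text
time: 59.0
ee_pos: [0.4168, -0.4196, 0.1851]
tool_rot: [[0.928, 0.374, -0.0], [0.374, -0.928, 0.0], [-0.0, -0.0, -1.0]]
wrist_force: [0.7, 0.2, 0.6]
finger_gap: 0.0513
gripper_force: 0.0
```

apply_moves:
  steps:
    - {"turn": [0,0,0],"slide": [0.85,-0.91,0],"grip": 0.6}
    - {"turn": [0,0,0],"slide": [0.85,-0.91,0],"grip": 0.6}
    - {"turn": [0,0,0],"slide": [0.85,-0.91,0],"grip": 0.6}
    - {"turn": [0,0,0],"slide": [0.85,-0.91,0],"grip": 0.6}
    - {"turn": [0,0,0],"slide": [0.85,-0.91,0],"grip": 0.6}
    - {"turn": [0,0,0],"slide": [0.85,-0.91,0],"grip": 0.6}
    - {"turn": [0,0,0],"slide": [0.85,-0.91,0],"grip": 0.6}
    - {"turn": [0,0,0],"slide": [0.85,-0.91,0],"grip": 0.6}
    - {"turn": [0,0,0],"slide": [0.85,-0.91,0],"grip": 0.6}
    - {"turn": [0,0,0],"slide": [0.85,-0.91,0],"grip": 0.6}

```text
time: 60.0
ee_pos: [0.5309, -0.1287, 0.1852]
tool_rot: [[0.93, 0.368, -0.0], [0.368, -0.93, 0.0], [0.0, -0.0, -1.0]]
wrist_force: [-0.0, -0.6, -0.1]
finger_gap: 0.0513
gripper_force: 0.0
```

apply_moves:
  steps:
    - {"turn": [0,0,0],"slide": [0.85,-0.91,0],"grip": 0.6}
    - {"turn": [0,0,0],"slide": [0.85,-0.91,0],"grip": 0.6}
    - {"turn": [0,0,0],"slide": [0.85,-0.91,0],"grip": 0.6}
    - {"turn": [0,0,0],"slide": [0.85,-0.91,0],"grip": 0.6}
    - {"turn": [0,0,0],"slide": [0.85,-0.91,0],"grip": 0.6}
    - {"turn": [0,0,0],"slide": [0.85,-0.91,0],"grip": 0.6}
    - {"turn": [0,0,0],"slide": [0,0,0],"grip": 0.6}
    - {"turn": [0,0,0],"slide": [0,0,0],"grip": 0.6}

```text
time: 60.8
ee_pos: [0.5988, 0.0443, 0.1849]
tool_rot: [[0.929, 0.369, -0.001], [0.369, -0.929, -0.0], [-0.001, -0.0, -1.0]]
wrist_force: [-0.6, 0.6, 1.0]
finger_gap: 0.0512
gripper_force: 0.0
```

```bash
python3 lug.py .6013 .0425 .092 170,190,205 pics/w10.png
python3 - <<'E'
from h import *
# nested lug tops from the top camera (arm is away)
T=cam("top");np.savez("t10.npz",**T)
from lug import lug
for X in ([.417,-.4195,.106],[.408,-.330,.101],[.3705,-.3805,.096]): print(proj(T,X).round(1),*lug(T,X,7,150,X[2])[:2],sep="\n ")
E
```

```text
60.85 [0.5987 0.0436 0.185 ]
[[286.36008156 197.49629667]]
170
  (array([0.6237, 0.0302]), 'len 38.1 thick 27.9 longdir 24.0', array([312. , 177.4]), 1238)
  (array([0.5976, 0.0292]), 'len 48.7 thick 21.7 longdir 65.4', array([293.4, 199.7]), 376)
190
  (array([0.6237, 0.0302]), 'len 38.1 thick 27.9 longdir 24.0', array([312.1, 177.4]), 1222)
  (array([0.6031, 0.0412]), 'len 23.4 thick 7.9 longdir 21.7', array([288.4, 195.8]), 264)
  (array([0.5969, 0.0194]), 'len 32.7 thick 6.6 longdir 80.7', array([308.5, 212. ]), 85)
205
  (array([0.6237, 0.0302]), 'len 38.0 thick 27.9 longdir 24.0', array([312.4, 177.5]), 1197)
  (array([0.6031, 0.0412]), 'len 23.4 thick 7.8 longdir 21.7', array([288.1, 195.7]), 250)
  (array([0.5969, 0.0194]), 'len 32.7 thick 6.6 longdir 80.7', array([309.1, 212.3]), 76)
[[442.9 251.6]]
[[408.1 254.4]]
[[426.6 269.1]]
```

apply_moves:
  steps:
    - {"turn": [0,0,-0.01],"slide": [0.12,0.17,0.7],"grip": 0.6}
    - {"turn": [0,0,0],"slide": [0,0,0.8],"grip": 0.6}
    - {"turn": [0,0,0],"slide": [0,0,0.8],"grip": 0.6}
    - {"turn": [0,0,0],"slide": [0,0,0.8],"grip": 0.6}
    - {"turn": [0,0,0],"slide": [0,0,0.8],"grip": 0.6}
    - {"turn": [0,0,0],"slide": [0,0,0.8],"grip": 0.6}
    - {"turn": [0,0,0],"slide": [0,0,0.7],"grip": 0.6}
    - {"turn": [0,0,0],"slide": [0,0,0.32],"grip": 0.6}
    - {"turn": [0,0,0],"slide": [0,0,0],"grip": 0.6}
    - {"turn": [0,0,0],"slide": [0,0,0],"grip": 0.6}

```text
time: 61.9
ee_pos: [0.6037, 0.0406, 0.043]
tool_rot: [[0.926, 0.378, 0.001], [0.378, -0.926, -0.0], [0.001, 0.0, -1.0]]
wrist_force: [0.8, -1.0, -1.1]
finger_gap: 0.0507
gripper_force: 0.0
```

apply_moves:
  steps:
    - {"turn": [0,0,0],"slide": [0,0,0],"grip": 0.4}
    - {"turn": [0,0,0],"slide": [0,0,0],"grip": 0.3}
    - {"turn": [0,0,0],"slide": [0,0,0],"grip": 0.2}
    - {"turn": [0,0,0],"slide": [0,0,0],"grip": 0.15}
    - {"turn": [0,0,0],"slide": [0,0,0],"grip": 0.12}
    - {"turn": [0,0,0],"slide": [0,0,0],"grip": 0.08}
    - {"turn": [0,0,0],"slide": [0,0,0],"grip": 0.05}
    - {"turn": [0,0,0],"slide": [0,0,0],"grip": 0.05}
  force: 28

```text
time: 62.7
ee_pos: [0.6034, 0.0411, 0.0423]
tool_rot: [[0.926, 0.378, 0.0], [0.378, -0.926, 0.0], [0.0, 0.0, -1.0]]
wrist_force: [0.2, 0.1, 3.5]
finger_gap: 0.0096
gripper_force: 29.1
```

Run:
```python
from h import *
T=cam("top");S=cam("side")
a=cv2.resize(T["img"][205:285,365:465],(500,400),interpolation=cv2.INTER_CUBIC)
b=cv2.resize(S["img"][95:175,300:400],(300,240),interpolation=cv2.INTER_CUBIC)
cv2.imwrite("pics/x11.png",np.hstack([a,np.vstack([b,np.zeros((160,300,3),np.uint8)])]))
```

```text
(no output)
```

View pics/x11.png

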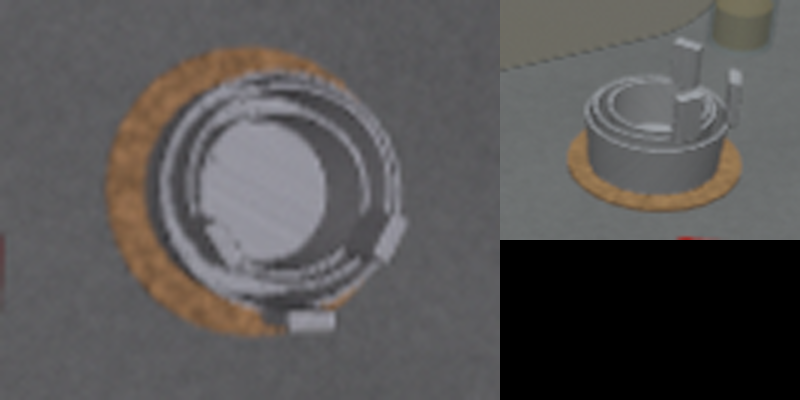

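Pots 1–3 are nested concentrically in the crop. Lug1 is at top px (427,269), lug2 at (409,253) and lug3 at (443,253), all as planned. Lift pot4 and carry it.

apply_moves:
  steps:
    - {"turn": [0,0,0],"slide": [0,0,-0.05],"grip": 0.05}
    - {"turn": [0,0,0],"slide": [0,0,-0.1],"grip": 0.05}
    - {"turn": [0,0,0],"slide": [0,0,-0.2],"grip": 0.05}
    - {"turn": [0,0,0],"slide": [0,0,-0.4],"grip": 0.05}
    - {"turn": [0,0,0],"slide": [0,0,-0.7],"grip": 0.05}
    - {"turn": [0,0,0],"slide": [0,0,-0.9],"grip": 0.05}
    - {"turn": [0,0,0],"slide": [0,0,-0.9],"grip": 0.05}
    - {"turn": [0,0,0],"slide": [0,0,-0.9],"grip": 0.05}
    - {"turn": [0,0,0],"slide": [0,0,-0.9],"grip": 0.05}
    - {"turn": [0,0,0],"slide": [0,0,-0.7],"grip": 0.05}

```text
time: 63.8
ee_pos: [0.6035, 0.0411, 0.1883]
tool_rot: [[0.926, 0.378, 0.002], [0.378, -0.926, 0.0], [0.002, 0.001, -1.0]]
wrist_force: [-0.4, -0.5, -1.2]
finger_gap: 0.0093
gripper_force: 28.5
```

apply_moves:
  steps:
    - {"turn": [0,0,0.06],"slide": [0,0,0],"grip": 0.05}
    - {"turn": [0,0,0.1],"slide": [0,0,0],"grip": 0.05}
    - {"turn": [0,0,0.1],"slide": [0,0,0],"grip": 0.05}
    - {"turn": [0,0,0.1],"slide": [0,0,0],"grip": 0.05}
    - {"turn": [0,0,0.1],"slide": [0,0,0],"grip": 0.05}
    - {"turn": [0,0,0.1],"slide": [0,0,0],"grip": 0.05}
    - {"turn": [0,0,0.1],"slide": [0,0,0],"grip": 0.05}
    - {"turn": [0,0,0.1],"slide": [0,0,0],"grip": 0.05}
    - {"turn": [0,0,0.08],"slide": [0,0,0],"grip": 0.05}
    - {"turn": [0,0,0],"slide": [0,0,0],"grip": 0.05}

```text
time: 64.8
ee_pos: [0.6034, 0.041, 0.1867]
tool_rot: [[0.881, -0.474, 0.001], [-0.474, -0.881, 0.0], [0.001, -0.0, -1.0]]
wrist_force: [0.4, -0.9, -0.6]
finger_gap: 0.0093
gripper_force: 28.5
```

```bash
python3 plan.py .4549 -.3453 .185
python3 - <<'E'
from h import *
T=dict(np.load("t10.npz"))
print(plane(T,(443.2,253),.106),plane(T,(409.4,253),.101),plane(T,(427.2,269.2),.096),get_obs()["joints"].round(0))
E
```

```text
heading -28.3->-28.3 j6 115 turn total [-0.    -0.001  0.   ], 1 rows of [-0.    -0.001  0.   ]
slide total [ 2.09 16.42  0.07] 18 rows of [0.116 0.912 0.004]
[[ 0.41349052 -0.4202545   0.106     ]] [[ 0.41169124 -0.33342746  0.101     ]] [[ 0.37033659 -0.38196191  0.096     ]] [ -3.  12.  79.   0.  88. 115.]
```

apply_moves:
  steps:
    - {"turn": [0,0,0],"slide": [0.03,0.2,0],"grip": 0.05}
    - {"turn": [0,0,0],"slide": [0.06,0.5,0],"grip": 0.05}
    - {"turn": [0,0,0],"slide": [0.12,0.93,0],"grip": 0.05}
    - {"turn": [0,0,0],"slide": [0.12,0.93,0],"grip": 0.05}
    - {"turn": [0,0,0],"slide": [0.12,0.93,0],"grip": 0.05}
    - {"turn": [0,0,0],"slide": [0.12,0.93,0],"grip": 0.05}
    - {"turn": [0,0,0],"slide": [0.12,0.93,0],"grip": 0.05}
    - {"turn": [0,0,0],"slide": [0.12,0.93,0],"grip": 0.05}
    - {"turn": [0,0,0],"slide": [0.12,0.93,0],"grip": 0.05}
    - {"turn": [0,0,0],"slide": [0.12,0.93,0],"grip": 0.05}

```text
time: 65.8
ee_pos: [0.5293, -0.1523, 0.1861]
tool_rot: [[0.882, -0.471, 0.0], [-0.471, -0.882, -0.0], [0.0, 0.0, -1.0]]
wrist_force: [-0.0, 0.3, -0.1]
finger_gap: 0.009
gripper_force: 28.5
```

apply_moves:
  steps:
    - {"turn": [0,0,0],"slide": [0.12,0.93,0],"grip": 0.05}
    - {"turn": [0,0,0],"slide": [0.12,0.93,0],"grip": 0.05}
    - {"turn": [0,0,0],"slide": [0.12,0.93,0],"grip": 0.05}
    - {"turn": [0,0,0],"slide": [0.12,0.93,0],"grip": 0.05}
    - {"turn": [0,0,0],"slide": [0.12,0.93,0],"grip": 0.05}
    - {"turn": [0,0,0],"slide": [0.12,0.93,0],"grip": 0.05}
    - {"turn": [0,0,0],"slide": [0.12,0.93,0],"grip": 0.05}
    - {"turn": [0,0,0],"slide": [0.12,0.93,0],"grip": 0.05}
    - {"turn": [0,0,0],"slide": [0.05,0.5,0],"grip": 0.05}
    - {"turn": [0,0,0],"slide": [0.03,0.34,0],"grip": 0.05}

```text
time: 66.8
ee_pos: [0.4546, -0.3464, 0.1859]
tool_rot: [[0.881, -0.473, -0.0], [-0.473, -0.881, 0.0], [-0.0, -0.0, -1.0]]
wrist_force: [0.7, 0.1, -0.2]
finger_gap: 0.0091
gripper_force: 28.5
```

apply_moves:
  steps:
    - {"turn": [0,0,0],"slide": [0,0,0],"grip": 0.05}
    - {"turn": [0,0,0],"slide": [0,0,0],"grip": 0.05}
    - {"turn": [0,0,0],"slide": [0,0,0],"grip": 0.05}

```text
time: 67.1
ee_pos: [0.4558, -0.3447, 0.186]
tool_rot: [[0.882, -0.472, 0.0], [-0.472, -0.882, 0.0], [0.0, -0.0, -1.0]]
wrist_force: [-0.1, 0.0, -0.4]
finger_gap: 0.0094
gripper_force: 28.5
```

```bash
python3 plan.py .4549 -.3453 .0613
```

```text
heading -28.1->-28.1 j6 73 turn total [-0. -0.  0.], 1 rows of [-0. -0.  0.]
slide total [-0.02  0.04  4.99] 6 rows of [-0.004  0.006  0.831]
```

apply_moves:
  steps:
    - {"turn": [0,0,0],"slide": [-0.02,0.04,0.3],"grip": 0.05}
    - {"turn": [0,0,0],"slide": [0,0,0.7],"grip": 0.05}
    - {"turn": [0,0,0],"slide": [0,0,0.8],"grip": 0.05}
    - {"turn": [0,0,0],"slide": [0,0,0.7],"grip": 0.05}
    - {"turn": [0,0,0],"slide": [0,0,0.4],"grip": 0.05}
    - {"turn": [0,0,0],"slide": [0,0,0.4],"grip": 0.05}
    - {"turn": [0,0,0],"slide": [0,0,0.4],"grip": 0.05}
    - {"turn": [0,0,0],"slide": [0,0,0.4],"grip": 0.05}
    - {"turn": [0,0,0],"slide": [0,0,0],"grip": 0.05}
    - {"turn": [0,0,0],"slide": [0,0,0],"grip": 0.05}

```text
time: 68.1
ee_pos: [0.4546, -0.3461, 0.0835]
tool_rot: [[0.881, -0.472, -0.0], [-0.472, -0.881, 0.0], [-0.0, -0.0, -1.0]]
wrist_force: [-0.2, -0.6, -0.6]
finger_gap: 0.0092
gripper_force: 28.5
```

apply_moves:
  steps:
    - {"turn": [0,0,0],"slide": [0,0,0.2],"grip": 0.05}
    - {"turn": [0,0,0],"slide": [0,0,0.2],"grip": 0.05}
    - {"turn": [0,0,0],"slide": [0,0,0.1],"grip": 0.05}
    - {"turn": [0,0,0],"slide": [0,0,0.1],"grip": 0.05}
    - {"turn": [0,0,0],"slide": [0,0,0],"grip": 0.05}
    - {"turn": [0,0,0],"slide": [0,0,0],"grip": 0.05}

```text
time: 68.7
ee_pos: [0.4546, -0.3461, 0.0685]
tool_rot: [[0.881, -0.472, 0.0], [-0.472, -0.881, 0.0], [0.0, -0.0, -1.0]]
wrist_force: [0.0, -0.4, -0.5]
finger_gap: 0.0093
gripper_force: 28.5
```

apply_moves:
  steps:
    - {"turn": [0,0,0],"slide": [0,0,0.08],"grip": 0.05}
    - {"turn": [0,0,0],"slide": [0,0,0.08],"grip": 0.05}
    - {"turn": [0,0,0],"slide": [0,0,0.04],"grip": 0.05}
    - {"turn": [0,0,0],"slide": [0,0,0],"grip": 0.05}

```text
time: 69.1
ee_pos: [0.4545, -0.346, 0.0632]
tool_rot: [[0.881, -0.472, -0.0], [-0.472, -0.881, 0.0], [-0.0, -0.0, -1.0]]
wrist_force: [-0.6, -0.3, -0.8]
finger_gap: 0.0092
gripper_force: 28.5
```

apply_moves:
  steps:
    - {"turn": [0,0,0],"slide": [0,0,0.04],"grip": 0.05}
    - {"turn": [0,0,0],"slide": [0,0,0.02],"grip": 0.05}
    - {"turn": [0,0,0],"slide": [0,0,0],"grip": 0.05}

```text
time: 69.4
ee_pos: [0.4545, -0.3461, 0.0618]
tool_rot: [[0.881, -0.472, -0.0], [-0.472, -0.881, 0.0], [-0.0, -0.0, -1.0]]
wrist_force: [-0.4, 0.3, -0.4]
finger_gap: 0.0093
gripper_force: 28.5
```

apply_moves:
  steps:
    - {"turn": [0,0,0],"slide": [0,0,0.02],"grip": 0.05}
    - {"turn": [0,0,0],"slide": [0,0,0],"grip": 0.05}

```text
time: 69.6
ee_pos: [0.4546, -0.3461, 0.0614]
tool_rot: [[0.881, -0.472, -0.0], [-0.472, -0.881, 0.0], [-0.0, -0.0, -1.0]]
wrist_force: [-0.5, 0.1, -0.3]
finger_gap: 0.0095
gripper_force: 28.5
```

apply_moves:
  steps:
    - {"turn": [0,0,0],"slide": [0,0,0],"grip": 0.15}
    - {"turn": [0,0,0],"slide": [0,0,0],"grip": 0.25}
    - {"turn": [0,0,0],"slide": [0,0,0],"grip": 0.38}
    - {"turn": [0,0,0],"slide": [0,0,0],"grip": 0.38}
    - {"turn": [0,0,0],"slide": [0,0,-0.4],"grip": 0.38}
    - {"turn": [0,0,0],"slide": [0,0,-0.95],"grip": 0.38}
    - {"turn": [0,0,0],"slide": [0,0,-0.95],"grip": 0.38}
    - {"turn": [0,0,0],"slide": [0,0,-0.95],"grip": 0.38}
    - {"turn": [0,0,0],"slide": [0,0,-0.95],"grip": 0.38}
    - {"turn": [0,0,0],"slide": [0,0,-0.95],"grip": 0.38}

```text
time: 70.6
ee_pos: [0.4545, -0.346, 0.192]
tool_rot: [[0.881, -0.472, 0.0], [-0.472, -0.881, -0.0], [0.001, 0.0, -1.0]]
wrist_force: [-0.6, 0.3, -0.4]
finger_gap: 0.0324
gripper_force: 0.0
```

apply_moves:
  steps:
    - {"turn": [0,0,0],"slide": [-0.1,-0.9,0],"grip": 0.4}
    - {"turn": [0,0,0],"slide": [-0.1,-0.9,0],"grip": 0.4}
    - {"turn": [0,0,0],"slide": [-0.1,-0.9,0],"grip": 0.4}
    - {"turn": [0,0,0],"slide": [-0.1,-0.9,0],"grip": 0.4}
    - {"turn": [0,0,0],"slide": [-0.1,-0.9,0],"grip": 0.4}
    - {"turn": [0,0,0],"slide": [-0.1,-0.9,0],"grip": 0.4}
    - {"turn": [0,0,0],"slide": [-0.1,-0.9,0],"grip": 0.4}
    - {"turn": [0,0,0],"slide": [-0.1,-0.9,0],"grip": 0.4}
    - {"turn": [0,0,0],"slide": [-0.1,-0.9,0],"grip": 0.4}
    - {"turn": [0,0,0],"slide": [-0.1,-0.9,0],"grip": 0.4}

```text
time: 71.6
ee_pos: [0.5391, -0.135, 0.191]
tool_rot: [[0.881, -0.472, 0.001], [-0.472, -0.881, -0.0], [0.001, -0.0, -1.0]]
wrist_force: [0.4, -0.6, 1.1]
finger_gap: 0.0344
gripper_force: 0.0
```

apply_moves:
  steps:
    - {"turn": [0,0,0],"slide": [-0.1,-0.9,0],"grip": 0.4}
    - {"turn": [0,0,0],"slide": [-0.1,-0.9,0],"grip": 0.4}
    - {"turn": [0,0,0],"slide": [-0.1,-0.9,0],"grip": 0.4}
    - {"turn": [0,0,0],"slide": [-0.1,-0.9,0],"grip": 0.4}
    - {"turn": [0,0,0],"slide": [-0.1,-0.9,0],"grip": 0.4}
    - {"turn": [0,0,0],"slide": [0,0,0],"grip": 0.4}

```text
time: 72.2
ee_pos: [0.5815, -0.0288, 0.1908]
tool_rot: [[0.882, -0.47, 0.001], [-0.47, -0.882, 0.001], [0.0, -0.001, -1.0]]
wrist_force: [-1.1, -0.4, -0.4]
finger_gap: 0.0341
gripper_force: 0.0
```

Run:
```python
from h import *
T=cam("top");S=cam("side")
a=cv2.resize(T["img"][205:285,365:465],(400,320),interpolation=cv2.INTER_CUBIC)
b=cv2.resize(S["img"][85:175,290:390],(400,360),interpolation=cv2.INTER_CUBIC)
d=cv2.resize(S["img"][190:300,300:400],(400,280));e=np.zeros((640,400,3),np.uint8);e[:320]=a;e[360:640]=d
f=np.zeros((640,400,3),np.uint8);f[:360]=b
f[360:640]=cv2.resize(T["img"][100:310,130:430],(400,280))
cv2.imwrite("pics/fin.png",cv2.resize(np.hstack([e,f]),(750,600)))
print("lug tops expected top",proj(T,[[.3705,-.3805,.096],[.4117,-.334,.101],[.417,-.4195,.106],[.4548,-.3458,.111]]).round(1).tolist())
print("side",proj(S,[[.3705,-.3805,.096],[.4117,-.334,.101],[.417,-.4195,.106],[.4548,-.3458,.111]]).round(1).tolist())
```

```text
lug tops expected top [[426.6, 269.1], [409.6, 253.0], [442.9, 251.6], [415.4, 236.5]]
side [[378.5, 119.8], [362.7, 125.9], [362.0, 108.4], [346.7, 119.2]]
```

View pics/fin.png

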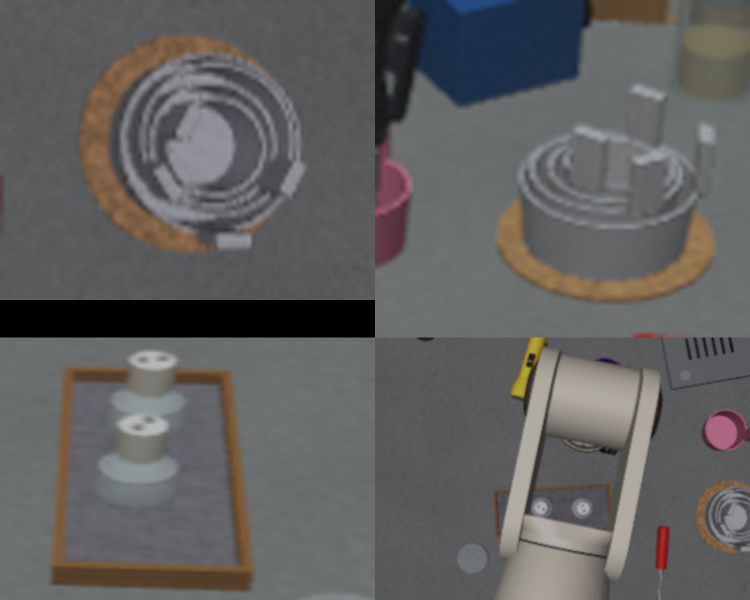

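The final picture shows the four pots nested with lug tops within 1–2 px of where fully seated pots should be. The side-view lug tops are at (378,120), (363,127), (363,110) and (347,120). Both lamps are upright in the tray. Handing in.

```bash
python3 -c "
from cell import *
print(job_done())"
```

```text
the job is handed in; nothing more can be done
None
```

I handed the job in at about 72 s: both lamps present (lamp3 and lamp4) stand face down in the tray, and all four pots are nested in size order in the middle of the cork mat. The final pictures agree, but the hand-in gave no verdict.

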